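# Proof-pull the drying block and load the flasks

### The job

Take the blue squeegee off the drying block and lay it flat in the grey tool tray. Then prove the vise's hold on the block: pull the spring gauge's orange grip out until its pointer is level with the green marker, hold it there for two seconds without overshooting, and bring it back fully home. Only after that, set every glass flask upright in a dimple of the drying block, one to a dimple and very gently, leaving the record, the brass adapter and the comb alone.

Things in the scene. Friction and masses are not known exactly. Their poses are not given: they have to be found in the camera images.
- rack: Fixed pale wooden drying block, 165 (its x) x 245 (its y) x 55 mm high, on the table; origin at the centre of its underside, z up. Six round dimples in its top, 2 along x by 3 along y, 76 mm apart. A tongue on its +x side is gripped by an iron vise (up to 66 mm high, reaching x = 172 mm and y = -133 mm). A spring pull gauge is fixed to its +y end
- pocket0 (a point): Centre of the flat floor of a dimple, 45 mm above the table and 10 mm below the block's top; dimple 52 mm across with a 3 mm bevelled rim. This one is at (-38, -76) mm in the block's frame
- pocket1 (a point): As pocket0, at (-38, 0) mm
- pocket2 (a point): As pocket0, at (-38, 76) mm
- pocket3 (a point): As pocket0, at (38, -76) mm
- pocket4 (a point): As pocket0, at (38, 0) mm
- pocket5 (a point): As pocket0, at (38, 76) mm
- pull (a joint): Travel of the gauge's grip along the block's +y, m: 0 fully home, stop at 0.095. A spring draws it home: 2 N at home, 60 N per m more as it is pulled (about 6 N at the marks). Damped; it runs home by itself when let go
- pull_grip (a point): On the gauge's orange upright grip plate, 44 (block's x) x 14 (block's y) mm, from 16 to 78 mm above the table; this point is in its middle, 60 mm above the table. 38 mm clear to the barrel when home. Its axes are the block's. A thin red pointer at the same y reaches to -x over the rail, 20 mm high
- mark (a point): Top of the green marker clip that sits across the white rail (28 x 6 mm, look only, cannot be felt), 13.5 mm above the table; its axes are the block's. The pull is right when pull_grip has the same y as this point, in the block's frame; it lies 35 to 65 mm out from the grip's home place
- tool_tray: Fixed shallow grey open tray, 96 (its x) x 200 (its y) mm outside, 22 mm high, walls and floor 5 mm; origin at the centre of its underside
- squeegee: Loose blue squeegee lying flat, 90 g: rubber bar 150 (its x) x 30 (its y) x 12 mm, with a ridge grip on top 120 x 18 mm reaching up to 32 mm; origin at the centre of its underside. Starts across the top of the drying block
- flask0: Round amber glass flask with cork, about 90 g, weighted so that it rights itself when tilted: globe 56 mm across, flat foot 28 mm across, upright neck 24 mm across from 49 to 84 mm above the foot, cork 21 mm across to 96 mm. Origin at the centre of the foot, z up the neck. It may be absent
- flask1: As flask0
- flask2: As flask0
- flask3: As flask0
- flask4: As flask0
- record: Bystander: white record, 175 mm disc, 4 mm thick, lying on the table
- adapter: Bystander: brass spindle adapter, 60 mm across, 24 mm high
- comb: Bystander: tortoiseshell comb 150 x 35 x 6 mm, lying on the table
- gauge (a point): Tip of the pull gauge's fixed barrel, at (-45, 198, 30) mm in the block's frame; the barrel is 28 mm thick and runs along y back to the block. A white scale rail, 12 mm high, lies beside it on the table from y = 122 to 348 mm, x = -97 to -73 mm
There are look-alikes about, which are no part of the job. What is shaped like the flask4 but black is not meant. Several things look just like the tool_tray: the one meant starts nearest to the robot's base.

How it is judged:
By the outcome, as a careful person would: the job done as asked, in the order asked, and still so for the second after the job is handed in, with the robot touching nothing.
Of flask0, flask1, flask2, flask3, flask4 only 3 to 5 are there at a start; the rules pass over those that are not, and their reading is None.
At some moment in a run one of flask0, flask1, flask2, flask3, flask4 may be knocked a few centimetres aside while the robot is not near it.
It also fails if it takes over 210 s, if anything falls off the work surface, if the arm or the gripper's body presses on something with over 40 N, if the wrist force passes 120 N, or if a joint passes its speed limit or range.

### The arm

A 6-joint arm with a two-finger parallel gripper is mounted at the origin on the work surface. World frame = base frame: x ahead of the robot, y to its left, z up, the work surface at z = 0. Lengths are in m, angles in degrees, forces in N, time in s.
With the tool pointing down it reaches from about 0.25 to 0.725 m from the base axis. Payload 9.7 kg.
Tool frame: the origin (TCP) lies midway between the tips of the shut fingers; the grasp point (between the pads) lies 19 mm behind it; z points along the fingers, x is the direction in which the jaws open and shut, and the axes are right-handed (so a half turn about z gives the same grasp; the last joint's range is limited). The gripper opens to 85 mm and grips with 20 to 120 N. Pads are 22 mm wide; open, the fingers measure 114 mm over their backs; the gripper's body (76 mm by 85 mm) begins 54 mm behind the grasp point. The pads swing forward as they close: fully open they stand 13 mm farther back than shut.
Start: joints at [-73.969, 4.979, 10.078, 95.1, 0, 90], TCP at [0.152, -0.529, 0.231] pointing down, gripper open.
Joint ranges: [-179.16, 179.16], [-48.56, 103.87], [-65.8, 70.77], [-126.05, 130.52], [-82.76, 87.17], [-180, 180]. Speed limits (degrees/s): [127.2, 127.2, 147.25, 180, 180, 180].

### API

Orientations are given as [roll, pitch, yaw] about the fixed x, y, z axes, in that order (R = Rz(yaw) Ry(pitch) Rx(roll)).
In Python, from workcell import sensors, camera, get_calibration, bot, recognise, place_of gives the robot as it stands. The module is installed in compiled form; this text tells all that it offers.
- The arm moves only by the tool send_rows, never from a script. Its argument "plan" is a list of rows, each a list of 3 entries, a list of its own where there are three numbers: the shift along the tool's x, y, z normalised to -1 to 1, where 1 is 0.3 m, then the turn, a rotation vector about the tool's x, y, z normalised to -1 to 1, where 1 is pi rad, then the closure, from -1 (fully open) to 1 (shut). In form: [[[x, y, z], [rx, ry, rz], claw], ...]. A call has 1 to 10 rows; each row is the pose to reach, as a shift and turn from the pose commanded when the call began, along the tool's axes at that moment, turning the shorter way round; what a row does not reach only later rows make up. A row lasts 1/10 s, in which the tool goes at most 50 mm and 8.59 degrees, less where a joint would pass 70% of its speed; a pose out of reach is approached as far as the arm can. A call with a number of a shift or a turn outside -1 to 1 is refused whole. A call with a gripper value outside its range is refused whole. The fingers move at their own pace and stop on an object; "force" is the grip in N (left out, the last holds). Time passes only in rows, so rows that repeat a pose let the fingers close. It gives the time, the measured TCP pose, the force and the opening at its end, in the units of the state.
- sensors.get_obs(): the state, without advancing time (a new reading comes with each control period).
- camera(name): name is "side" or "top"; returns the picture (384x512x3 uint8, blue, green, red); there is no depth.
- get_calibration(name): a dict with "fx", "fy", "cx", "cy" (pixels), "k1" (the pictures are not rectified: a ray, as slopes to the right and down, at radius r is drawn at 1 + k1 r^2 times it, then the intrinsics apply), "R" (3x3) and "t" (3): a world point X has camera coordinates R X + t. Camera axes: x right, y down, z forward; pixel columns grow to the right and rows downward; lengths in m; the calibration is good to about 2 mm. A picture is of the moment at which its call begins. get_calibration takes no time and is no camera call.
- bot.job_done(): hands the job in, once; it reports no verdict.
Trained networks look in the newest picture that a camera, given by its name, has taken for a name from the list of things; names that differ only in an ending like _2 or _b are one class to them, and where a whole thing is asked for, a point or a joint stands for the part that bears it (a point fixed in the world has none). Each returns a list of dicts, best first, with "p" (0 to 1); they miss things now and then, are a little off and sometimes report something else, mostly with a low value. They report only what shows in the picture. A call takes as long as a camera call. They do not tell look-alikes from the thing itself.
- recognise(label, camera): "point" ([column, row] in pixels, amid what is visible of it).
- place_of(label, camera): "point" ([column, row] in pixels: a listed point, or the origin of a listed thing).
The state is a dict: "time": time; "q": joint angles; "qd": joint speeds; "joint_efforts": joint torques, N m; "ee_pos": TCP position; "tcp_rot": TCP orientation; "wrist_force": force on the tool from outside, world axes, zero at the start; "torque": the same for the moment, N m; "opening": finger opening in m.
Only numpy, scipy, OpenCV 4.12 (cv2) and the standard library are available. Lean on these libraries where they do the work, as an engineer would, in place of code of your own. Each camera call takes 0.05 s, during which the arm holds its last target. There are 200 camera calls.

## Working session

There is one attempt and no reset: what is moved stays moved. The work goes in short steps, Python scripts to look and compute and a tool call to move; the robot and the scene stay as the last step left them, time stands still between calls to the robot, and variables do not carry over. Pictures are saved under pics/ and viewed, on a budget of 14 in all, crops included, one or two more only if the job needs it, and the job is handed in when it is done.

Besides the shell and the picture viewer there is one more tool, called after "Request:" by a JSON object that holds its "api" and its "payload", one argument or row to a line. send_rows: Moves the arm, as the interface text tells. Scaled input: -1 to 1 covers 0.3 m each way for a shift and pi rad each way for a turn. Its arguments: {"type":"object","properties":{"plan":{"type":"array"},"force":{"type":"number"}},"required":["plan"]}

```bash
mkdir -p pics; cat > h.py <<'E'
import numpy as np, cv2
from workcell import sensors, camera, get_calibration, bot, recognise, place_of
def ray(cam,p):
    c=get_calibration(cam); d=np.array([(p[0]-c['cx'])/c['fx'],(p[1]-c['cy'])/c['fy']]); u=d.copy()
    for _ in range(20): u=d/(1+c['k1']*(u@u))
    R=np.array(c['R']);t=np.array(c['t']); return -R.T@t, R.T@np.array([u[0],u[1],1.])
def at(cam,p,z):
    o,d=ray(cam,p); return o+d*(z-o[2])/d[2]
def pix(cam,X):
    c=get_calibration(cam); q=np.array(c['R'])@np.array(X)+np.array(c['t']); u=q[:2]/q[2]; u=u*(1+c['k1']*(u@u))
    return np.array([u[0]*c['fx']+c['cx'],u[1]*c['fy']+c['cy']])
E
python3 - <<'E'
from h import *
np.set_printoptions(precision=3,suppress=True)
for n in ("side","top"):
    im=camera(n); cv2.imwrite(f"pics/{n}0.png",cv2.resize(im,(800,600)))
    o,d=ray(n,(256,192)); print(n,o,d,get_calibration(n)['fx'])
Z=dict(rack=0,pocket0=.045,pocket1=.045,pocket2=.045,pocket3=.045,pocket4=.045,pocket5=.045,pull_grip=.06,mark=.0135,tool_tray=0,squeegee=.055,flask0=0,record=0,adapter=0,comb=0,gauge=.03)
for l,z in Z.items():
    for n in ("top","side"):
        for r in place_of(l,n):
            if r['p']>.2: print(l,n,round(r['p'],2),np.round(r['point']),at(n,r['point'],z)[:2])
print(sensors.get_obs())
E
```

```text
side [-0.093  0.822  0.763] [ 0.484 -0.676 -0.555] 376.48245136012935
top [0.325 0.008 1.315] [ 0.125 -0.025 -0.992] 408.9743364364251
rack top 0.96 [241. 162.] [0.591 0.025]
rack side 0.75 [230. 211.] [0.582 0.036]
pocket0 top 0.95 [242. 171.] [0.551 0.02 ]
pocket0 top 0.95 [209. 149.] [0.622 0.124]
pocket0 top 0.93 [237. 148.] [0.627 0.035]
pocket0 top 0.84 [264. 146.] [ 0.633 -0.049]
pocket0 top 0.78 [219. 172.] [0.55  0.091]
pocket0 top 0.72 [ 91. 172.] [0.547 0.487]
pocket0 top 0.56 [264. 169.] [ 0.558 -0.051]
pocket0 side 0.97 [235. 203.] [0.553 0.04 ]
pocket0 side 0.91 [228. 182.] [ 0.655 -0.052]
pocket0 side 0.8 [221. 195.] [0.621 0.028]
pocket0 side 0.8 [203. 205.] [0.637 0.106]
pocket0 side 0.71 [249. 190.] [ 0.559 -0.048]
pocket0 side 0.69 [228. 214.] [0.536 0.096]
pocket1 top 0.95 [242. 171.] [0.551 0.02 ]
pocket1 top 0.95 [209. 149.] [0.622 0.124]
pocket1 top 0.93 [237. 148.] [0.627 0.035]
pocket1 top 0.84 [264. 146.] [ 0.633 -0.049]
pocket1 top 0.78 [219. 172.] [0.55  0.091]
pocket1 top 0.72 [ 91. 172.] [0.547 0.487]
pocket1 top 0.56 [264. 169.] [ 0.558 -0.051]
pocket1 
[... 3719 characters left out ...]
03.] [0.683 0.047]
comb top 0.81 [ 94. 170.] [0.561 0.497]
comb side 0.69 [125. 302.] [0.562 0.5  ]
gauge top 0.8 [179. 183.] [0.517 0.22 ]
gauge side 0.94 [212. 241.] [0.507 0.213]
gauge side 0.48 [227. 212.] [0.557 0.079]
gauge side 0.38 [204. 208.] [0.635 0.102]
{'time': 1.7, 'q': array([-73.968,   4.979,  10.079,  95.099,  -0.002,  90.001]), 'qd': array([ 0.02 , -0.003,  0.001, -0.011,  0.001, -0.032]), 'joint_efforts': array([ -0.002, -52.009,  46.486,   0.002,  -0.   ,   0.   ]), 'ee_pos': array([ 0.152, -0.529,  0.231]), 'tcp_rot': array([179.998,  -0.001, -73.969]), 'wrist_force': array([0.231, 0.405, 0.953]), 'torque': array([ 0.038, -0.005,  0.012]), 'opening': 0.08533454935408524}
```

View pics/top0.png

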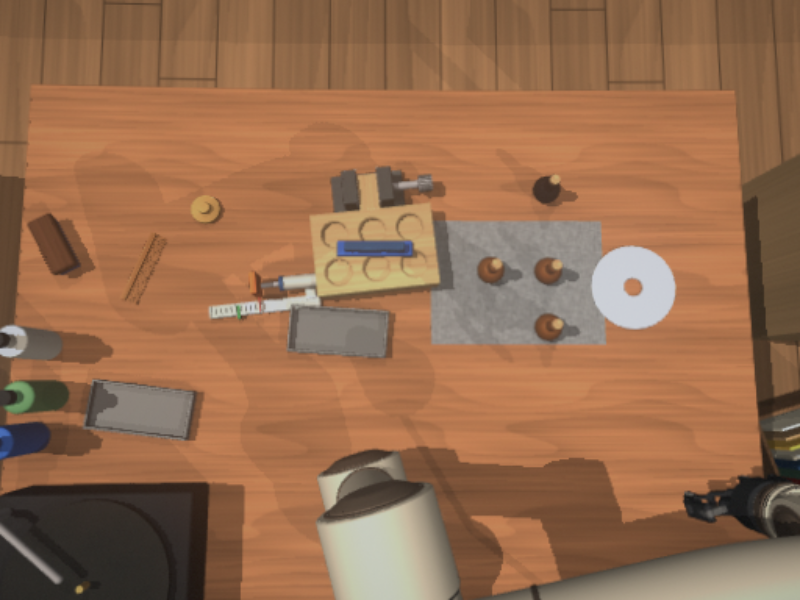

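View pics/side0.png

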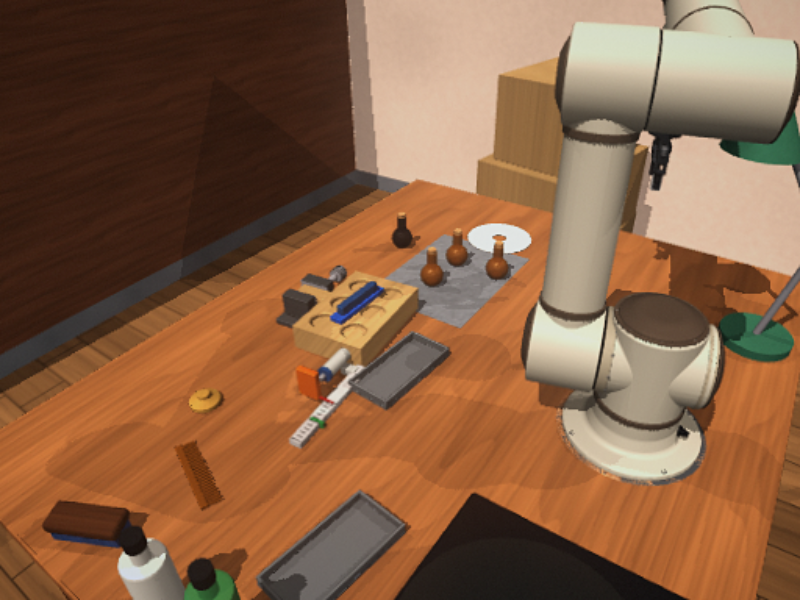

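Top view (800 px scale): the block is at (375,250), the squeegee lies across it at (375,248), and the gauge's orange grip is at (256,283) with the green clip at (240,312). The near tray is at (338,332) with a farther look-alike at (140,408). Three amber flasks stand at (490,268), (548,268) and (549,325); the black look-alike is at (547,188). Next I'll fit the block and measure the blue and tray outlines.

```bash
cat > fit.py <<'E'
from h import *
from scipy.optimize import least_squares
P=np.array([[x,y] for x in(-.038,.038) for y in(-.076,0,.076)])
def rackfit(x0=(.59,.025,.09),pr=True):
    obs=[]
    for n in("top","side"):
        camera(n)
        for r in place_of("pocket0",n):
            if r['p']>.5: obs.append((n,r['point'],P,.045,1))
        for r in place_of("gauge",n)[:1]: obs.append((n,r['point'],np.array([[-.045,.198]]),.03,1))
    def w(v,p,z):
        c,s=np.cos(v[2]),np.sin(v[2]); return np.array([v[0]+c*p[0]-s*p[1],v[1]+s*p[0]+c*p[1],z])
    def res(v):
        o=[]
        for n,q,C,z,_ in obs:
            e=[pix(n,w(v,p,z))-q for p in C]; e=min(e,key=lambda a:a@a); o+=list(e)
        return np.array(o)
    s=least_squares(res,x0,loss='soft_l1',f_scale=2.); 
    if pr: print("rack",s.x[:2],np.degrees(s.x[2]),"res",np.round(res(s.x).reshape(-1,2),1).tolist())
    return s.x
if __name__=="__main__":
    np.set_printoptions(precision=4,suppress=True)
    v=rackfit()
    im=camera("top"); hsv=cv2.cvtColor(im,cv2.COLOR_BGR2HSV)
    m=cv2.inRange(hsv,(105,120,40),(130,255,255)); m[:, :200]=0; m[:,290:]=0; m[190:]=0; m[:130]=0
    pts=np.argwhere(m)[:,::-1].astype(np.float32)
    r=cv2.minAreaRect(pts); b=cv2.boxPoints(r)
    print("sq top", len(pts), r, [at("top",p,.065)[:2].round(4).tolist() for p in b])
    ys=cv2.inRange(hsv,(0,0,0),(180,60,140)); ys[:,:183]=0; ys[:,252:]=0; ys[:194]=0; ys[232:]=0
    pts=np.argwhere(ys)[:,::-1].astype(np.float32); r=cv2.minAreaRect(pts); print("tray",len(pts),r,[at("top",p,.015)[:2].round(4).tolist() for p in cv2.boxPoints(r)])
    c=im[130:235,125:290]; cv2.imwrite("pics/crop1.png",cv2.resize(c,None,fx=4.8,fy=4.8,interpolation=cv2.INTER_CUBIC))
E
python3 fit.py
```

```text
rack [0.5895 0.0315] 7.523104057030067 res [[-0.0, 2.8], [-1.1, -0.6], [-0.9, -1.5], [0.8, 2.0], [-3.3, -1.7], [0.8, -0.1], [-0.4, 0.3], [1.7, -2.5], [1.2, 0.2], [2.4, -3.2], [1.8, 2.0], [-1.9, 0.4], [-3.6, -3.0]]
sq top 85 ((239.5, 158.5), (7.0, 45.0), 90.0) [[0.5988, 0.0975], [0.5992, -0.0425], [0.577, -0.0425], [0.5766, 0.0973]]
tray 1863 ((215.19471740722656, 211.57965087890625), (64.05780029296875, 30.133106231689453), 3.814074993133545) [[0.3857, 0.2082], [0.4812, 0.2039], [0.4677, 0.0003], [0.372, 0.0066]]
```

View pics/crop1.png

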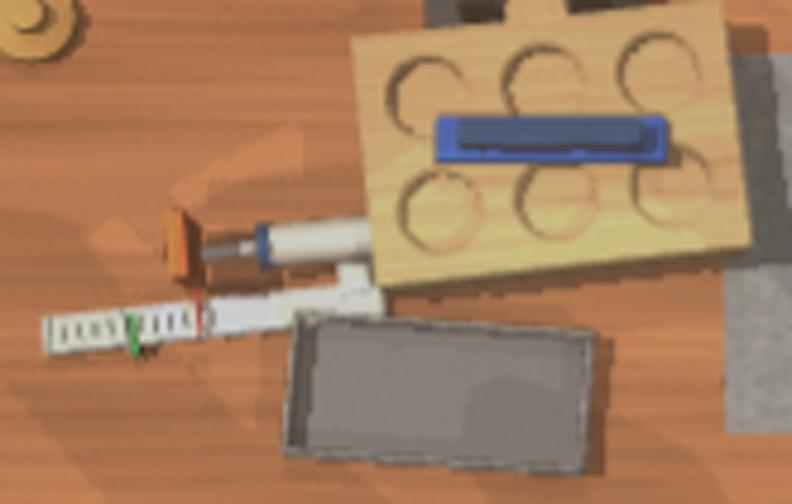

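The crop shows the block's far top corners at (352,38) and (722,2), the squeegee's bar from x=435 to 668 and its ridge from 458 to 643, square to the picture. The red pointer is at x≈200 and the green clip at x≈134; the tray is clear, with its four rim corners visible.

```bash
python3 - <<'E'
from h import *
np.set_printoptions(precision=4,suppress=True)
f=lambda p:np.array(p)/4.8+[125-.4,130-.4]
A=lambda p,z:at("top",f(p),z)[:2]
a,b=A((352,38),.055),A((722,2),.055); d=a-b; yaw=np.arctan2(-d[0],d[1]); print("back edge",a,b,np.hypot(*d),np.degrees(yaw))
c=(a+b)/2-.0825*np.array([np.cos(yaw),np.sin(yaw)]); print("rack centre",c)
r1,r2=A((383,300),.012),A((45,335),.012); d=r2-r1; print("rail yaw",np.degrees(np.arctan2(-d[0],d[1])))
for p in [(458,118),(643,118),(643,150),(458,150)]: print("ridge",A(p,.087))
for p in [(436,116),(668,116)]: print("bar far",A(p,.067))
for p in [(436,163),(668,163)]: print("bar near",A(p,.06))
print("ridge ctr",A((550.5,134),.087))
for p in [(297,312),(597,334),(584,472),(284,456)]: print("tray",A(p,.022))
print("ptr",A((200,310),.02),"mark",A((134,335),.0135),"grip",A((178,245),.07))
for r in place_of("squeegee","top")[:1]: print(at("top",r['point'],.055))
E
```

```text
back edge [0.6567 0.1585] [ 0.6821 -0.0845] 0.24431106412696524 5.966676897909544
rack centre [0.5874 0.0285]
rail yaw 6.060020187268482
ridge [0.5965 0.0867]
ridge [ 0.5969 -0.0311]
ridge [ 0.5762 -0.0311]
ridge [0.5758 0.0865]
bar far [0.6022 0.1022]
bar far [ 0.6027 -0.048 ]
bar near [0.5727 0.1024]
bar near [ 0.5731 -0.0482]
ridge ctr [0.5864 0.0278]
tray [0.4798 0.1958]
tray [ 0.4653 -0.0023]
tray [0.3743 0.0062]
tray [0.385  0.2023]
ptr [0.4813 0.2597] mark [0.4654 0.3038] grip [0.517 0.265]
[0.5964 0.0308 0.055 ]
```

```bash
cat > mv.py <<'E'
import sys
from h import *
from scipy.spatial.transform import Rotation as Ro
def mv(x,y,z,yaw):
    s=sensors.get_obs(); R=Ro.from_euler('xyz',s['tcp_rot'],degrees=True)
    T=Ro.from_euler('xyz',[180,0,yaw],degrees=True)
    d=R.inv().apply(np.array([x,y,z])-s['ee_pos'])/.3; r=(R.inv()*T).as_rotvec()/np.pi
    print("t",round(s['time'],2),"pos",s['ee_pos'].round(4),"rot",s['tcp_rot'].round(2),"F",s['wrist_force'].round(2),"open",round(s['opening'],4),"q",s['q'].round(0)); print("shift",d.round(4).tolist(),"turn",r.round(4).tolist())
if __name__=="__main__": mv(*map(float,sys.argv[1:5]))
E
```

Request:
{"api": "send_rows", "payload": {
  "plan": [
    [[-0.69, -0.95, 0], [0, 0, -0.411], -1],
    [[-0.69, -0.95, 0], [0, 0, -0.411], -1],
    [[-0.69, -0.95, 0], [0, 0, -0.411], -1],
    [[-0.69, -0.95, 0], [0, 0, -0.411], -1],
    [[-0.69, -0.95, 0], [0, 0, -0.411], -1],
    [[-0.69, -0.95, 0], [0, 0, -0.411], -1],
    [[-0.69, -0.95, 0], [0, 0, -0.411], -1],
    [[-0.69, -0.95, 0], [0, 0, -0.411], -1],
    [[-0.69, -0.95, 0], [0, 0, -0.411], -1],
    [[-0.69, -0.95, 0], [0, 0, -0.411], -1]
  ],
  "force": 20
}}

```text
time: 3.1
ee_pos: [0.369, -0.2504, 0.2314]
tcp_rot: [180.0, -0.0, 0.2]
wrist_force: [-0.3, 0.2, -0.4]
opening: 0.0852
```

```bash
python3 mv.py 0.587 0.0275 0.13 0
```

```text
t 3.1 pos [ 0.369  -0.2504  0.2314] rot [ 1.7999e+02 -1.0000e-02  1.6000e-01] F [-0.33  0.24 -0.43] open 0.0852 q [-34.  -9.  -4.  96.  -0.  56.]
shift [0.7294, -0.9244, 0.3378] turn [0.0, -0.0, 0.0009]
```

Request:
{"api": "send_rows", "payload": {
  "plan": [
    [[0.73, -0.924, 0.2], [0, 0, 0.001], -0.3],
    [[0.73, -0.924, 0.2], [0, 0, 0.001], -0.3],
    [[0.73, -0.924, 0.2], [0, 0, 0.001], -0.3],
    [[0.73, -0.924, 0.2], [0, 0, 0.001], -0.3],
    [[0.73, -0.924, 0.2], [0, 0, 0.001], -0.3],
    [[0.73, -0.924, 0.2], [0, 0, 0.001], -0.3],
    [[0.73, -0.924, 0.2], [0, 0, 0.001], -0.3],
    [[0.73, -0.924, 0.3378], [0, 0, 0.001], -0.3],
    [[0.73, -0.924, 0.3378], [0, 0, 0.001], -0.3],
    [[0.73, -0.924, 0.3378], [0, 0, 0.001], -0.3]
  ]
}}

```text
time: 4.1
ee_pos: [0.5868, 0.0257, 0.1298]
tcp_rot: [180.0, 0.1, -0.3]
wrist_force: [0.4, -0.7, 0.6]
opening: 0.0554
```

```bash
python3 mv.py 0.587 0.0275 0.07 0; python3 - <<'E'
from h import *
im=camera("side"); cv2.imwrite("pics/s2.png",cv2.resize(im[130:270,150:330],None,fx=4,fy=4,interpolation=cv2.INTER_CUBIC))
E
```

```text
t 4.1 pos [0.5868 0.0257 0.1298] rot [ 1.7998e+02  1.3000e-01 -2.9000e-01] F [ 0.36 -0.7   0.62] open 0.0554 q [ 3.  9.  4. 84. -0. 93.]
shift [0.0012, -0.0062, 0.1994] turn [0.0001, 0.0007, -0.0016]
```

View pics/s2.png

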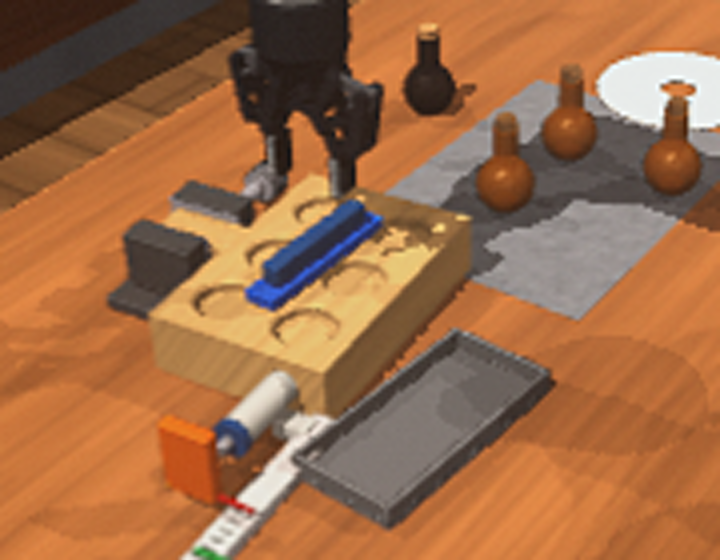

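The open jaws (crop (310,150)) stand over the ridge, lined up with it, and nothing is in the way. I'll descend and grip.

Request:
{"api": "send_rows", "payload": {
  "plan": [
    [[0, 0, 0.08], [0, 0, 0], -0.3],
    [[0, 0, 0.13], [0, 0, 0], -0.3],
    [[0, 0, 0.17], [0, 0, 0], -0.3],
    [[0, 0, 0.2], [0, 0, 0], -0.3],
    [[0, 0, 0.2], [0, 0, 0], 1],
    [[0, 0, 0.2], [0, 0, 0], 1],
    [[0, 0, 0.2], [0, 0, 0], 1],
    [[0, 0, 0.2], [0, 0, 0], 1],
    [[0, 0, 0.2], [0, 0, 0], 1],
    [[0, 0, 0.2], [0, 0, 0], 1]
  ],
  "force": 30
}}

```text
time: 5.15
ee_pos: [0.5881, 0.0264, 0.0708]
tcp_rot: [-180.0, -0.1, -0.2]
wrist_force: [-0.1, -0.5, 6.1]
opening: 0.0177
```

Request:
{"api": "send_rows", "payload": {
  "plan": [
    [[0, 0, -0.05], [0, 0, 0], 1],
    [[0, 0, -0.1], [0, 0, 0], 1],
    [[0, 0, -0.2], [0, 0, 0], 1],
    [[0, 0, -0.3], [0, 0, 0], 1],
    [[0, 0, -0.3], [0, 0, 0], 1],
    [[0, 0, -0.3], [0, 0, 0], 1]
  ]
}}

```text
time: 5.75
ee_pos: [0.5881, 0.0264, 0.1613]
tcp_rot: [-180.0, -0.1, -0.2]
wrist_force: [-0.7, -0.3, -0.7]
opening: 0.017
```

```bash
python3 mv.py 0.427 0.1005 0.16 -4
```

```text
t 5.75 pos [0.5881 0.0264 0.1613] rot [-1.7999e+02 -1.2000e-01 -1.7000e-01] F [-0.67 -0.27 -0.7 ] open 0.017 q [ 3.  9.  7. 88.  0. 93.]
shift [-0.5378, -0.2456, 0.0034] turn [-0.0001, -0.0007, 0.0213]
```

Request:
{"api": "send_rows", "payload": {
  "plan": [
    [[-0.12, -0.06, 0], [0, 0, 0.005], 1],
    [[-0.25, -0.12, 0], [0, 0, 0.01], 1],
    [[-0.4, -0.18, 0], [0, 0, 0.015], 1],
    [[-0.5, -0.23, 0], [0, 0, 0.021], 1],
    [[-0.538, -0.246, 0], [0, 0, 0.021], 1],
    [[-0.538, -0.246, 0.1], [0, 0, 0.021], 1],
    [[-0.538, -0.246, 0.2], [0, 0, 0.021], 1],
    [[-0.538, -0.246, 0.3], [0, 0, 0.021], 1],
    [[-0.538, -0.246, 0.3], [0, 0, 0.021], 1],
    [[-0.538, -0.246, 0.3], [0, 0, 0.021], 1]
  ]
}}

```text
time: 6.75
ee_pos: [0.4263, 0.1004, 0.07]
tcp_rot: [180.0, 0.1, -3.9]
wrist_force: [0.3, 0.7, -0.6]
opening: 0.0175
```

```bash
python3 mv.py 0.427 0.1005 0.0225 -4; python3 - <<'E'
from h import *
im=camera("top"); a=im[185:240,170:270]
im2=camera("side"); b=im2[180:300,180:340]
cv2.imwrite("pics/s3.png",np.vstack([cv2.resize(a,(480,264),interpolation=2),cv2.resize(b,(480,360)[:2],interpolation=2)[:330]]))
E
```

```text
t 6.75 pos [0.4263 0.1004 0.07  ] rot [ 1.7998e+02  7.0000e-02 -3.9500e+00] F [ 0.3   0.7  -0.63] open 0.0175 q [ 13. -10. -23.  78.  -0. 107.]
shift [0.0026, -0.0007, 0.1585] turn [0.0001, 0.0004, 0.0003]
```

View pics/s3.png

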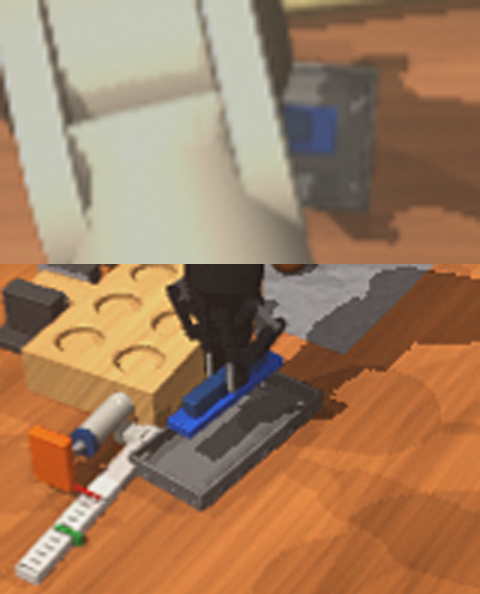

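The squeegee hangs level over the tray, parallel to it (side crop (225,390)), with its bar's end inside the right-hand wall in the top crop. I'll lower it, open a little and rise.

Request:
{"api": "send_rows", "payload": {
  "plan": [
    [[0, 0, 0.05], [0, 0, 0], 1],
    [[0, 0, 0.09], [0, 0, 0], 1],
    [[0, 0, 0.12], [0, 0, 0], 1],
    [[0, 0, 0.14], [0, 0, 0], 1],
    [[0, 0, 0.155], [0, 0, 0], 1],
    [[0, 0, 0.16], [0, 0, 0], 1],
    [[0, 0, 0.16], [0, 0, 0], 0.2],
    [[0, 0, 0.16], [0, 0, 0], 0.2],
    [[0, 0, 0.16], [0, 0, 0], 0.2],
    [[0, 0, 0.16], [0, 0, 0], 0.2]
  ]
}}

```text
time: 7.85
ee_pos: [0.4266, 0.1006, 0.0222]
tcp_rot: [-180.0, -0.0, -4.0]
wrist_force: [-0.5, -0.1, -0.2]
opening: 0.0341
```

Request:
{"api": "send_rows", "payload": {
  "plan": [
    [[0, 0, -0.05], [0, 0, 0], 0.2],
    [[0, 0, -0.15], [0, 0, 0], 0.2],
    [[0, 0, -0.3], [0, 0, 0], 0.2],
    [[0, 0, -0.45], [0, 0, 0], 0.2],
    [[0, 0, -0.6], [0, 0, 0], 0.2]
  ]
}}

```text
time: 8.35
ee_pos: [0.4261, 0.1005, 0.2039]
tcp_rot: [-180.0, -0.0, -3.9]
wrist_force: [0.8, 0.6, 0.5]
opening: 0.0341
```

```bash
python3 - <<'E'
from h import *
np.set_printoptions(precision=4,suppress=True)
yaw=np.radians(6);c,s=np.cos(yaw),np.sin(yaw)
for nm,q in dict(griphome_from_gauge=(-.045,.243)).items(): print(nm,.5875+c*q[0]-s*q[1],.0285+s*q[0]+c*q[1])
camera("top");camera("side")
for l,z in dict(pull_grip=.06,mark=.0135,gauge=.03).items():
    for n in("top","side"):
        for r in place_of(l,n)[:2]:
            X=at(n,r['point'],z); d=X[:2]-[.5875,.0285]; print(l,n,round(r['p'],2),X[:2],"rackframe",c*d[0]+s*d[1],-s*d[0]+c*d[1])
E
python3 mv.py 0.517 0.265 0.2 96
```

```text
griphome_from_gauge 0.5173460981343879 0.265465039727446
pull_grip side 0.5 [0.5217 0.2543] rackframe -0.04179216729365748 0.2314498622564295
gauge side 0.7 [0.5194 0.2158] rackframe -0.04812577735058317 0.1933815090256899
gauge side 0.66 [0.5579 0.0562] rackframe -0.02650798101129419 0.0306695522250395
t 8.75 pos [0.4259 0.1004 0.2006] rot [ 1.7996e+02  1.2000e-01 -3.9500e+00] F [-0.01  0.24 -0.26] open 0.0344 q [ 13. -11.  -8.  92.  -0. 107.]
shift [0.2653, -0.5682, 0.0009] turn [-0.0004, 0.0007, -0.5553]
```

Request:
{"api": "send_rows", "payload": {
  "plan": [
    [[0.265, -0.568, 0], [0, 0, -0.555], 0.0],
    [[0.265, -0.568, 0], [0, 0, -0.555], 0.0],
    [[0.265, -0.568, 0], [0, 0, -0.555], 0.0],
    [[0.265, -0.568, 0], [0, 0, -0.555], 0.0],
    [[0.265, -0.568, 0], [0, 0, -0.555], 0.0],
    [[0.265, -0.568, 0], [0, 0, -0.555], 0.0],
    [[0.265, -0.568, 0], [0, 0, -0.555], 0.0],
    [[0.265, -0.568, 0], [0, 0, -0.555], 0.0],
    [[0.265, -0.568, 0], [0, 0, -0.555], 0.0],
    [[0.265, -0.568, 0], [0, 0, -0.555], 0.0]
  ]
}}

```text
time: 9.75
ee_pos: [0.517, 0.2649, 0.2006]
tcp_rot: [-179.9, 0.1, 82.3]
wrist_force: [0.3, 0.2, -0.6]
opening: 0.0425
```

```bash
python3 mv.py 0.517 0.265 0.11 96
```

```text
t 9.75 pos [0.517  0.2649 0.2006] rot [-1.799e+02  7.000e-02  8.235e+01] F [ 0.29  0.24 -0.58] open 0.0425 q [27.  9. 11. 92.  0. 35.]
shift [0.0007, 0.0004, 0.3019] turn [-0.0006, 0.0003, -0.0758]
```

Request:
{"api": "send_rows", "payload": {
  "plan": [
    [[0, 0, 0], [0, 0, -0.075], 0.0],
    [[0, 0, 0], [0, 0, -0.075], 0.0],
    [[0, 0, 0.15], [0, 0, -0.075], 0.0],
    [[0, 0, 0.3], [0, 0, -0.075], 0.0],
    [[0, 0, 0.3], [0, 0, -0.075], 0.0],
    [[0, 0, 0.3], [0, 0, -0.075], 0.0]
  ]
}}

```text
time: 10.35
ee_pos: [0.5168, 0.2648, 0.1118]
tcp_rot: [-179.9, 0.0, 95.5]
wrist_force: [-0.8, 0.8, 2.0]
opening: 0.0428
```

```bash
python3 mv.py 0.517 0.265 0.043 96; python3 - <<'E'
from h import *
im=camera("top"); a=im[145:225,110:270]
im2=camera("side"); b=im2[170:310,130:310]
cv2.imwrite("pics/s4.png",np.vstack([cv2.resize(a,(500,250),interpolation=2),cv2.resize(b,(450,350),interpolation=2)[:,:].copy() if 0 else cv2.copyMakeBorder(cv2.resize(b,(450,350),interpolation=2),0,0,0,50,0)]))
E
```

```text
t 10.35 pos [0.5168 0.2648 0.1118] rot [-1.7988e+02  5.0000e-02  9.5490e+01] F [-0.81  0.79  2.03] open 0.0428 q [27.  9.  1. 82. -0. 22.]
shift [0.001, 0.0011, 0.2295] turn [-0.0007, 0.0003, -0.0028]
```

View pics/s4.png

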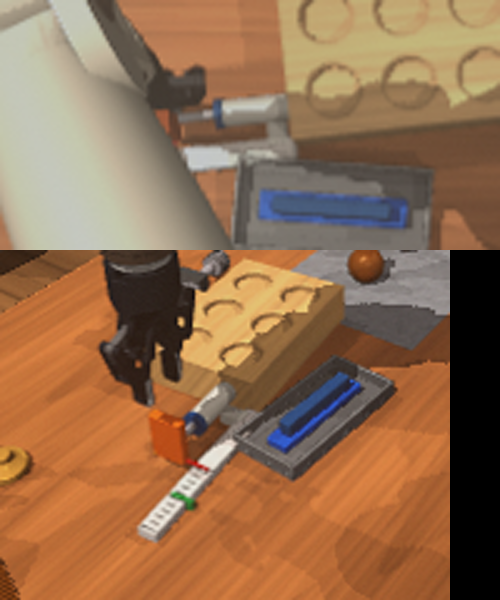

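The squeegee lies flat inside the tray, and the jaws straddle the orange plate (side crop (165,420)). The red pointer (200,465) and green clip (183,500) are both visible from the side.

Request:
{"api": "send_rows", "payload": {
  "plan": [
    [[0, 0, 0.06], [0, 0, 0], 0.0],
    [[0, 0, 0.12], [0, 0, 0], 0.0],
    [[0, 0, 0.17], [0, 0, 0], 0.0],
    [[0, 0, 0.21], [0, 0, 0], 0.0],
    [[0, 0, 0.225], [0, 0, 0], 0.0],
    [[0, 0, 0.225], [0, 0, 0], 0.0]
  ]
}}

```text
time: 11.05
ee_pos: [0.5174, 0.2651, 0.0443]
tcp_rot: [-180.0, 0.0, 95.5]
wrist_force: [0.3, -0.2, -0.5]
opening: 0.0428
```

Request:
{"api": "send_rows", "payload": {
  "plan": [
    [[0, 0, 0], [0, 0, 0], 0.4],
    [[0, 0, 0], [0, 0, 0], 0.6],
    [[0, 0, 0], [0, 0, 0], 1],
    [[0, 0, 0], [0, 0, 0], 1],
    [[0, 0, 0], [0, 0, 0], 1],
    [[0, 0, 0], [0, 0, 0], 1]
  ],
  "force": 30
}}

```text
time: 11.65
ee_pos: [0.5179, 0.2652, 0.0454]
tcp_rot: [179.9, -0.0, 95.5]
wrist_force: [-0.6, -2.1, 5.8]
opening: 0.0138
```

```bash
cat > pm.py <<'E'
from h import *
# red pointer / green marker in side (and top) picture, rack-frame y
c,s=np.cos(np.radians(6)),np.sin(np.radians(6))
def rf(X): d=X[:2]-[.5875,.0285]; return np.round([c*d[0]+s*d[1],-s*d[0]+c*d[1]],4)
def show(save=None):
    for n in("side","top"):
        im=camera(n); hsv=cv2.cvtColor(im,cv2.COLOR_BGR2HSV).astype(int); H,S,V=hsv[...,0],hsv[...,1],hsv[...,2]
        yy,xx=np.mgrid[:384,:512]
        # region: rail strip
        o=[]
        R=np.zeros(im.shape[:2],np.uint8)
        poly=[]
        for q in[(-.105,.2),(-.065,.2),(-.065,.36),(-.105,.36)]: poly.append(pix(n,[.5875+c*q[0]-s*q[1],.0285+s*q[0]+c*q[1],.014]))
        cv2.fillPoly(R,[np.array(poly).round().astype(np.int32)],1)
        for nm,m,z in(("red",((H<6)|(H>172))&(S>140)&(V>60),.02),("green",(H>45)&(H<85)&(S>90)&(V>40),.0135)):
            m=m&(R>0); k=m.sum()
            if k: p=[xx[m].mean(),yy[m].mean()]; print(n,nm,k,np.round(p,1),"rack",rf(at(n,p,z)))
        if save: cv2.imwrite(f"pics/{save}_{n}.png",im)
    s_=sensors.get_obs(); print("tcp rack",rf(s_['ee_pos']),"t",s_['time'],"F rack-y",round(float(-s*s_['wrist_force'][0]+c*s_['wrist_force'][1]),2),s_['wrist_force'].round(2),s_['opening'])
if __name__=="__main__":
    import sys; show(*sys.argv[1:])
E
python3 pm.py g0
```

```text
side red 14 [207.9 256.1] rack [-0.0809  0.2433]
side green 19 [202.5 268.9] rack [-0.0929  0.2874]
tcp rack [-0.0445  0.2426] t 11.75 F rack-y -1.22 [-0.24 -1.25  5.71] 0.013991776226925247
```

Request:
{"api": "send_rows", "payload": {
  "plan": [
    [[0.01, 0, 0], [0, 0, 0], 1],
    [[0.025, 0, 0], [0, 0, 0], 1],
    [[0.04, 0, 0], [0, 0, 0], 1],
    [[0.055, 0, 0], [0, 0, 0], 1],
    [[0.07, 0, 0], [0, 0, 0], 1],
    [[0.085, 0, 0], [0, 0, 0], 1],
    [[0.1, 0, 0], [0, 0, 0], 1],
    [[0.11, 0, 0], [0, 0, 0], 1],
    [[0.12, 0, 0], [0, 0, 0], 1],
    [[0.125, 0, 0], [0, 0, 0], 1]
  ]
}}

```text
time: 12.75
ee_pos: [0.5138, 0.3023, 0.0454]
tcp_rot: [180.0, 0.0, 95.5]
wrist_force: [-3.3, -5.1, 8.5]
opening: 0.0133
```

```bash
python3 pm.py g1; python3 - <<'E'
from h import *
from pm import rf
for n in("side","top"):
    for l,z in(("mark",.0135),("pull_grip",.06)):
        for r in place_of(l,n)[:1]: print(l,n,r['p'],rf(at(n,r['point'],z)))
a=cv2.imread("pics/g0_side.png")[225:300,160:240]; b=cv2.imread("pics/g1_side.png")[225:300,160:240]
cv2.imwrite("pics/s5.png",np.hstack([cv2.resize(x,(400,375),interpolation=cv2.INTER_NEAREST) for x in(a,b)]))
E
```

```text
side red 12 [200.4 264.1] rack [-0.081   0.2797]
side green 19 [202.5 268.9] rack [-0.0929  0.2874]
tcp rack [-0.0447  0.28  ] t 12.85 F rack-y -4.71 [-2.6  -5.01  7.85] 0.013903098324867278
pull_grip side 0.71 [-0.0429  0.2711]
pull_grip top 0.38 [-0.0367  0.2836]
```

View pics/s5.png

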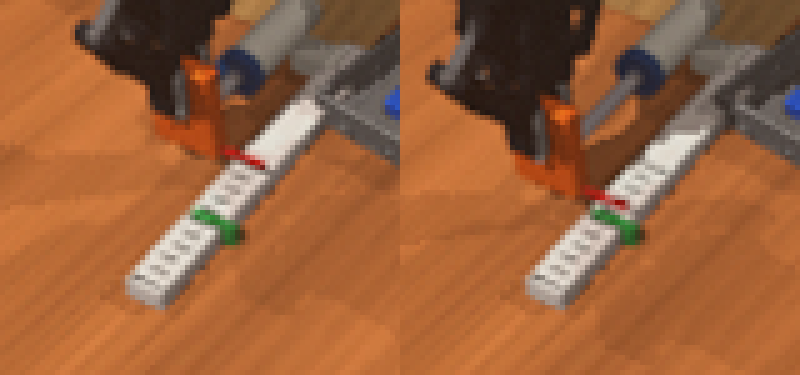

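Left is home, right is now: the red pointer went from crop (243,158) to (605,198) in its panel, still short of the green clip at (215,218)/(615,222). I'll take colour profiles along the rail for the remaining distance.

```bash
cat > prof.py <<'E'
from pm import *
def W(x,y,z): return [.5875+c*x-s*y,.0285+s*x+c*y,z]
def prof(im,n,chan,z,xs,ys):
    P=np.array([[pix(n,W(x,y,z)) for y in ys] for x in xs],np.float32); v=cv2.remap(im.astype(np.float32),P[...,0],P[...,1],cv2.INTER_LINEAR)
    b,g,r=v[...,0],v[...,1],v[...,2]; f=(g-np.maximum(r,b)) if chan=='g' else (r-np.maximum(g,b)-0*r)
    return np.clip(f,0,None)
def centre(f,ys,t=.3):
    o=[]
    for row in f:
        w=np.where(row>t*row.max(),row,0); o.append((round(float(row.max())),round(float((w*ys).sum()/max(w.sum(),1e-9)),4)))
    return o
ys=np.arange(.22,.33,.0005)
if __name__=="__main__":
    for nm in("g0","g1"):
        im=cv2.imread(f"pics/{nm}_side.png")
        print(nm,"green",centre(prof(im,"side",'g',.0135,(-.075,-.08,-.085,-.09),ys),ys))
        print(nm,"red",centre(prof(im,"side",'r',.020,(-.080,-.085,-.09),ys),ys))
    im=cv2.resize(cv2.imread("pics/top0.png"),(512,384),interpolation=cv2.INTER_AREA)
    print("top green",centre(prof(im,"top",'g',.0135,(-.075,-.08,-.085,-.09),ys),ys))
    print("top red",centre(prof(im,"top",'r',.020,(-.080,-.085,-.09),ys),ys))
E
python3 prof.py
```

```text
g0 green [(0, 0.0), (72, 0.2861), (78, 0.2864), (80, 0.2861)]
g0 red [(118, 0.2423), (113, 0.242), (152, 0.2425)]
g1 green [(0, 0.0), (57, 0.286), (62, 0.2863), (72, 0.2861)]Traceback (most recent call last):
  File "prof.py", line 17, in <module>
    print(nm,"red",centre(prof(im,"side",'r',.020,(-.080,-.085,-.09),ys),ys))
                          ~~~~^^^^^^^^^^^^^^^^^^^^^^^^^^^^^^^^^^^^^^^^^^
  File "prof.py", line 4, in prof
    P=np.array([[pix(n,W(x,y,z)) for y in ys] for x in xs],np.float32); v=cv2.remap(im.astype(np.float32),P[...,0],P[...,1],cv2.INTER_LINEAR)
                 ~~~^^^^^^^^^^^^
  File "h.py", line 10, in pix
    c=get_calibration(cam); q=np.array(c['R'])@np.array(X)+np.array(c['t']); u=q[:2]/q[2]; u=u*(1+c['k1']*(u@u))
ValueError: time passes only in moves, steps and waits
```

```bash
sed -i 's/^def ray/_g=get_calibration\n_c={n:_g(n) for n in ("side","top")}\nget_calibration=_c.__getitem__\ndef ray/' h.py; python3 prof.py
```

```text
g0 green [(0, 0.0), (72, 0.2861), (78, 0.2864), (80, 0.2861)]
g0 red [(118, 0.2423), (113, 0.242), (152, 0.2425)]
g1 green [(0, 0.0), (57, 0.286), (62, 0.2863), (72, 0.2861)]
g1 red [(147, 0.2797), (91, 0.2799), (120, 0.2796)]
top green [(0, 0.0), (32, 0.2874), (45, 0.2872), (47, 0.2874)]
top red [(51, 0.2419), (53, 0.2424), (58, 0.2426)]
```

Request:
{"api": "send_rows", "payload": {
  "plan": [
    [[0.006, 0, 0], [0, 0, 0], 1],
    [[0.012, 0, 0], [0, 0, 0], 1],
    [[0.017, 0, 0], [0, 0, 0], 1],
    [[0.021, 0, 0], [0, 0, 0], 1],
    [[0.022, 0, 0], [0, 0, 0], 1]
  ]
}}

```text
time: 13.55
ee_pos: [0.513, 0.3086, 0.0454]
tcp_rot: [180.0, 0.0, 95.5]
wrist_force: [-4.0, -5.4, 8.0]
opening: 0.0133
```

```bash
python3 pm.py g2; sed -i 's/("g0","g1")/("g2",)/' prof.py; python3 prof.py
```

```text
side red 11 [198.9 265.5] rack [-0.0804  0.2861]
side green 14 [203.1 269.5] rack [-0.0954  0.2884]
tcp rack [-0.0448  0.2863] t 13.65 F rack-y -5.69 [-3.29 -6.07  7.71] 0.013354281782989776
g2 green [(0, 0.0), (34, 0.288), (61, 0.2882), (47, 0.288)]
g2 red [(115, 0.2855), (146, 0.2857), (110, 0.2858)]
top green [(0, 0.0), (32, 0.2874), (45, 0.2872), (47, 0.2874)]
top red [(51, 0.2419), (53, 0.2424), (58, 0.2426)]
```

Request:
{"api": "send_rows", "payload": {
  "plan": [
    [[0.002, 0, 0], [0, 0, 0], 1],
    [[0.002, 0, 0], [0, 0, 0], 1],
    [[0.002, 0, 0], [0, 0, 0], 1],
    [[0.002, 0, 0], [0, 0, 0], 1],
    [[0.002, 0, 0], [0, 0, 0], 1],
    [[0.002, 0, 0], [0, 0, 0], 1],
    [[0.002, 0, 0], [0, 0, 0], 1],
    [[0.002, 0, 0], [0, 0, 0], 1],
    [[0.002, 0, 0], [0, 0, 0], 1],
    [[0.002, 0, 0], [0, 0, 0], 1]
  ]
}}

```text
time: 14.65
ee_pos: [0.513, 0.3091, 0.0454]
tcp_rot: [180.0, 0.0, 95.5]
wrist_force: [-4.2, -5.7, 8.3]
opening: 0.0138
```

Request:
{"api": "send_rows", "payload": {
  "plan": [
    [[0, 0, 0], [0, 0, 0], 1],
    [[0, 0, 0], [0, 0, 0], 1],
    [[0, 0, 0], [0, 0, 0], 1],
    [[0, 0, 0], [0, 0, 0], 1],
    [[0, 0, 0], [0, 0, 0], 1],
    [[0, 0, 0], [0, 0, 0], 1],
    [[0, 0, 0], [0, 0, 0], 1],
    [[0, 0, 0], [0, 0, 0], 1],
    [[0, 0, 0], [0, 0, 0], 1],
    [[0, 0, 0], [0, 0, 0], 1]
  ]
}}

```text
time: 15.65
ee_pos: [0.513, 0.3091, 0.0453]
tcp_rot: [-180.0, 0.0, 95.5]
wrist_force: [-3.5, -4.8, 8.3]
opening: 0.0139
```

Request:
{"api": "send_rows", "payload": {
  "plan": [
    [[0, 0, 0], [0, 0, 0], 1],
    [[0, 0, 0], [0, 0, 0], 1],
    [[0, 0, 0], [0, 0, 0], 1],
    [[0, 0, 0], [0, 0, 0], 1],
    [[0, 0, 0], [0, 0, 0], 1],
    [[0, 0, 0], [0, 0, 0], 1],
    [[0, 0, 0], [0, 0, 0], 1],
    [[0, 0, 0], [0, 0, 0], 1],
    [[0, 0, 0], [0, 0, 0], 1],
    [[0, 0, 0], [0, 0, 0], 1]
  ]
}}

```text
time: 16.65
ee_pos: [0.513, 0.3091, 0.0453]
tcp_rot: [-180.0, 0.0, 95.5]
wrist_force: [-2.3, -4.9, 8.3]
opening: 0.0132
```

```bash
python3 pm.py g2; python3 prof.py | head -2; python3 mv.py .5179 .2652 .0454 95.5
```

```text
side red 13 [198.4 265.5] rack [-0.0794  0.287 ]
side green 14 [203.1 269.5] rack [-0.0954  0.2884]
tcp rack [-0.0448  0.2869] t 16.75 F rack-y -4.48 [-3.37 -4.86  8.41] 0.013812496475111317
g2 green [(0, 0.0), (32, 0.2881), (59, 0.2883), (47, 0.2886)]
g2 red [(98, 0.2885), (121, 0.2857), (127, 0.2861)]
t 16.75 pos [0.513  0.3091 0.0454] rot [1.80e+02 4.00e-02 9.55e+01] F [-3.37 -4.86  8.41] open 0.0138 q [31. 12. -3. 75. -0. 26.]
shift [-0.1473, 0.0022, 0.0] turn [0.0, 0.0002, 0.0]
```

The hold lasted about 3 s at 44 mm of travel, which agrees with the marker estimate of 43.8 to 45 mm. Now I'll run it slowly home and release.

Request:
{"api": "send_rows", "payload": {
  "plan": [
    [[-0.01, 0, 0], [0, 0, 0], 1],
    [[-0.03, 0, 0], [0, 0, 0], 1],
    [[-0.05, 0, 0], [0, 0, 0], 1],
    [[-0.07, 0, 0], [0, 0, 0], 1],
    [[-0.09, 0, 0], [0, 0, 0], 1],
    [[-0.11, 0, 0], [0, 0, 0], 1],
    [[-0.13, 0, 0], [0, 0, 0], 1],
    [[-0.14, 0, 0], [0, 0, 0], 1],
    [[-0.147, 0, 0], [0, 0, 0], 1],
    [[-0.147, 0, 0], [0, 0, 0], 1]
  ]
}}

```text
time: 17.75
ee_pos: [0.5178, 0.2655, 0.0454]
tcp_rot: [179.9, -0.0, 95.5]
wrist_force: [-0.0, -2.2, 5.7]
opening: 0.0136
```

Request:
{"api": "send_rows", "payload": {
  "plan": [
    [[0, 0, 0], [0, 0, 0], 0.4],
    [[0, 0, 0], [0, 0, 0], 0.2],
    [[0, 0, 0], [0, 0, 0], 0.1],
    [[0, 0, 0], [0, 0, 0], 0],
    [[0, 0, 0], [0, 0, 0], 0],
    [[0, 0, -0.05], [0, 0, 0], 0],
    [[0, 0, -0.15], [0, 0, 0], 0],
    [[0, 0, -0.3], [0, 0, 0], 0],
    [[0, 0, -0.45], [0, 0, 0], 0],
    [[0, 0, -0.55], [0, 0, 0], 0]
  ]
}}

```text
time: 18.75
ee_pos: [0.5177, 0.2658, 0.2143]
tcp_rot: [179.8, -0.1, 95.5]
wrist_force: [0.1, 0.0, 0.6]
opening: 0.0428
```

```bash
python3 pm.py g3; sed -i 's/("g2",)/("g3",)/' prof.py; python3 prof.py|head -2; python3 mv.py .5 .0 .23 6
```

```text
side red 12 [207.6 255.1] rack [-0.0778  0.2403]
side green 19 [202.5 268.9] rack [-0.0929  0.2874]
tcp rack [-0.0435  0.2438] t 18.85 F rack-y -0.28 [ 0.27 -0.25  0.05] 0.04277831043099365
g3 green [(0, 0.0), (74, 0.2861), (79, 0.2865), (85, 0.286)]
g3 red [(131, 0.2402), (135, 0.2409), (90, 0.2408)]
t 18.85 pos [0.5187 0.2664 0.2159] rot [179.55  -0.18  95.5 ] F [ 0.27 -0.25  0.05] open 0.0428 q [27.  9. 13. 93.  0. 22.]
shift [-0.8778, -0.1467, -0.051] turn [0.0012, -0.0027, 0.4972]
```

The gauge is home again: the pointer reads 0.2405 against 0.242 while gripped. Now the flasks; the arm is clear of them.

```bash
cat > fl.py <<'E'
from h import *
def flasks():
    np.set_printoptions(precision=4,suppress=True)
    out={}
    for n in("top","side"):
        im=camera(n); out[n]=[]
        for r in place_of("flask0",n):
            if r['p']>.25:
                X=at(n,r['point'],0); print("flask",n,round(r['p'],2),np.round(r['point']).tolist(),X[:2],"z.045:",at(n,r['point'],.045)[:2])
        hsv=cv2.cvtColor(im,cv2.COLOR_BGR2HSV)
        cv2.imwrite(f"pics/fl_{n}.png",im)
flasks()
E
python3 fl.py; python3 fit.py | head -1; python3 - <<'E'
import cv2,numpy as np
a=cv2.imread("pics/fl_top.png")[100:240,180:400]; b=cv2.imread("pics/fl_side.png")[120:260,190:370]
cv2.imwrite("pics/s6.png",np.hstack([cv2.resize(a,(440,280),interpolation=2),cv2.resize(b,(360,280),interpolation=2)]))
E
```

```text
flask top 0.66 [348.0, 121.0] [ 0.7289 -0.3319] z.045: [ 0.7151 -0.3203]
flask top 0.65 [346.0, 178.0] [ 0.5376 -0.3186] z.045: [ 0.5303 -0.3074]
flask top 0.61 [312.0, 173.0] [ 0.5533 -0.2076] z.045: [ 0.5455 -0.2003]
flask top 0.61 [178.0, 182.0] [0.5231 0.2257] z.045: [0.5164 0.2183]
flask top 0.55 [349.0, 211.0] [ 0.4307 -0.3254] z.045: [ 0.4271 -0.314 ]
flask side 0.7 [261.0, 160.0] [ 0.6925 -0.3156] z.045: [ 0.6462 -0.2486]
flask side 0.63 [316.0, 179.0] [ 0.4328 -0.3093] z.045: [ 0.4018 -0.2425]
flask side 0.51 [295.0, 168.0] [ 0.5432 -0.3395] z.045: [ 0.5057 -0.271 ]
rack [0.5879 0.0284] 7.430013512733646 res [[-0.7, -2.7], [3.1, -0.5], [0.2, -3.0], [1.7, 3.1], [-0.8, 2.4], [-3.7, 2.5], [-0.8, -0.0], [-2.3, -0.7], [0.4, -1.4], [0.9, 2.3], [1.2, -0.8], [0.5, 0.3], [-3.2, -1.8]]
```

View pics/s6.png

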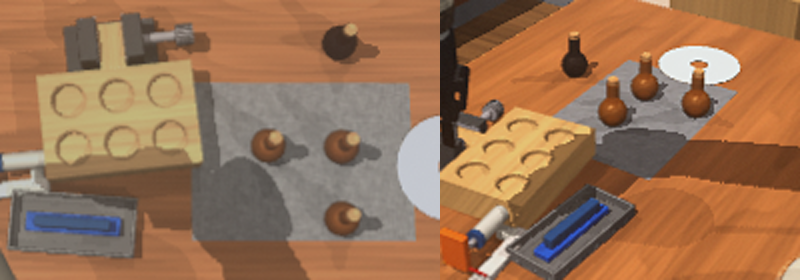

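Three amber flasks stand on the grey mat (left crop (268,145), (342,147) and (342,218)); none has moved so far, and the black one is at (342,42). I'll locate them by cork and body in both views.

```bash
cat > ck.py <<'E'
from h import *
import sys
def corks(fresh=True):
    np.set_printoptions(precision=4,suppress=True)
    for n in("top","side"):
        im=camera(n) if fresh else cv2.imread(f"pics/fl_{n}.png")
        hsv=cv2.cvtColor(im,cv2.COLOR_BGR2HSV)
        R=np.zeros(im.shape[:2],np.uint8)
        cv2.fillPoly(R,[np.array([pix(n,[x,y,0]) for x,y in((.36,-.1),(.36,-.43),(.65,-.43),(.65,-.1))]).round().astype(np.int32)],255)
        R=cv2.dilate(R,np.ones((15,3),np.uint8)) if n=="side" else R
        am=cv2.inRange(hsv,(0,110,30),(14,255,150))&R; ck=cv2.inRange(hsv,(9,70,150),(25,220,255))&R
        for nm,m,z,k in(("amber",am,.03,25),("cork",ck,.09,5)):
            N,L,S,C=cv2.connectedComponentsWithStats(m)
            for i in range(1,N):
                if k<=S[i,4]<400: print(n,nm,S[i].tolist(),C[i].round(1),at(n,C[i],z)[:2])
corks(len(sys.argv)<2)
E
python3 ck.py old
```

```text
top amber [306, 165, 16, 16, 170] [313. 173.] [ 0.5488 -0.2065]
top amber [343, 166, 16, 15, 174] [349.7 173.3] [ 0.5479 -0.3237]
top amber [343, 201, 16, 16, 177] [349.6 209. ] [ 0.4336 -0.3198]
top cork [279, 164, 2, 17, 27] [279.4 173.3] [ 0.5372 -0.0941]
top cork [315, 165, 6, 7, 33] [317.5 168.2] [ 0.553  -0.2105]
top cork [353, 166, 7, 6, 32] [356.2 168.7] [ 0.5517 -0.3284]
top cork [354, 204, 6, 7, 34] [356.5 206.7] [ 0.4356 -0.3255]
top cork [279, 221, 12, 13, 82] [282.8 229.3] [ 0.3677 -0.1029]
side amber [286, 149, 13, 21, 163] [292.2 160.7] [ 0.5546 -0.3359]
side amber [311, 156, 14, 23, 184] [317.8 168.9] [ 0.4392 -0.3338]
side amber [269, 161, 15, 22, 187] [276.1 173.2] [ 0.5561 -0.2181]
side amber [261, 199, 29, 14, 145] [274.9 205.5] [ 0.4475 -0.0395]
side cork [317, 155, 4, 4, 12] [318.5 156.4] [ 0.4359 -0.3236]
side cork [289, 159, 7, 4, 20] [291.6 160.4] [ 0.5045 -0.2423]
side cork [315, 168, 7, 4, 18] [317.7 168.9] [ 0.3959 -0.2386]
side cork [272, 172, 6, 4, 17] [274.9 173.3] [ 0.5063 -0.1304]
side cork [286, 208, 32, 12, 227] [302.2 212.5] [0.3164 0.0163]
```

```bash
cat > rk.py <<'E'
from h import *
from scipy.optimize import minimize
np.set_printoptions(precision=4,suppress=True)
th=np.linspace(0,2*np.pi,40,endpoint=False)
pts=[]
for x in(-.038,.038):
    for y in(-.076,0,.076): pts+=[(x+.0285*np.cos(t),y+.0285*np.sin(t),.055) for t in th]
C=np.array(pts)
u=np.linspace(-1,1,120)
E=np.array([(.0825*k,.1225*t,.055) for k in(-1,1) for t in u]+[(.0825*t,.1225*k,.055) for k in(-1,1) for t in u])
def proj(n,X):
    c=get_calibration(n); q=X@np.array(c['R']).T+np.array(c['t']); w=q[:,:2]/q[:,2:]; w=w*(1+c['k1']*(w**2).sum(1,keepdims=True)); return (w*[c['fx'],c['fy']]+[c['cx'],c['cy']]).astype(np.float32)
G={}
for n in("top","side"):
    g=cv2.GaussianBlur(cv2.imread(f"pics/fl_{n}.png"),(0,0),1.).astype(np.float32)
    m=np.sqrt(cv2.Sobel(g,-1,1,0)**2+cv2.Sobel(g,-1,0,1)**2).max(2); G[n]=np.minimum(m,120)
def f(v,sets,cams):
    c,s=np.cos(v[2]),np.sin(v[2]); o=0
    for P in sets:
        W=np.c_[v[0]+c*P[:,0]-s*P[:,1],v[1]+s*P[:,0]+c*P[:,1],P[:,2]]
        for n in cams:
            p=proj(n,W); o-=cv2.remap(G[n],p[:,0],p[:,1],cv2.INTER_LINEAR).mean()
    return o
for nm,sets,cams in(("both edges",[E],["top","side"]),("both circ",[C],["top","side"]),("top",[E,C],["top"]),("side",[E,C],["side"]),("all",[E,C],["top","side"])):
    best=min((minimize(f,(.5875+a,.0285+b,np.radians(6+d)),args=(sets,cams),method="Nelder-Mead",options=dict(initial_simplex=np.array([[.5875+a,.0285+b,np.radians(6+d)]]*4)+np.vstack([np.zeros(3),np.diag([.003,.003,.02])]))) for a in(-.004,.004) for b in(-.004,.004) for d in(-1,1.5)),key=lambda r:r.fun)
    print(nm,best.x[:2],np.degrees(best.x[2]),best.fun)
E
python3 rk.py; python3 mv.py .553 -.21 .2 6
```

```text
both edges [0.5894 0.0282] 6.617786637835247 -221.61361694335938
both circ [0.5898 0.0296] 6.140530999281158 -170.34262084960938
top [0.5892 0.029 ] 6.426662091164767 -187.81761169433594
side [0.5903 0.0291] 6.1869743802916135 -203.49673461914062
all [0.5896 0.0291] 6.340149949615461 -390.6885070800781
t 19.4 pos [0.5172 0.2656 0.209 ] rot [-1.7996e+02  2.0000e-02  9.5490e+01] F [-1.05 -0.05  0.47] open 0.0426 q [27.  9. 12. 93.  0. 22.]
shift [-1.5895, -0.0331, 0.0305] turn [-0.0001, 0.0002, 0.4972]
```

Request:
{"api": "send_rows", "payload": {
  "plan": [
    [[-0.95, 0, 0.02], [0, 0, 0.47], -0.4],
    [[-0.95, 0, 0.02], [0, 0, 0.47], -0.4],
    [[-0.95, 0, 0.02], [0, 0, 0.47], -0.4],
    [[-0.95, 0, 0.02], [0, 0, 0.47], -0.4],
    [[-0.95, 0, 0.02], [0, 0, 0.47], -0.4],
    [[-0.95, 0, 0.02], [0, 0, 0.47], -0.4],
    [[-0.95, 0, 0.02], [0, 0, 0.47], -0.4],
    [[-0.95, 0, 0.02], [0, 0, 0.47], -0.4],
    [[-0.95, 0, 0.02], [0, 0, 0.47], -0.4],
    [[-0.95, 0, 0.02], [0, 0, 0.47], -0.4]
  ]
}}

```text
time: 20.4
ee_pos: [0.5446, -0.0182, 0.2033]
tcp_rot: [-180.0, 0.0, 10.5]
wrist_force: [0.3, -0.2, -0.6]
opening: 0.0597
```

```bash
python3 mv.py .553 -.21 .2 0; python3 ck.py | grep -v "top cork\|side cork"
```

```text
t 20.4 pos [ 0.5446 -0.0182  0.2033] rot [-1.7999e+02  1.0000e-02  1.0520e+01] F [ 0.35 -0.2  -0.56] open 0.0597 q [-2.  4.  6. 92.  0. 78.]
shift [-0.0892, 0.6336, 0.011] turn [-0.0, 0.0001, 0.0585]
top amber [306, 165, 16, 16, 192] [313.7 172.2] [ 0.5512 -0.2087]
top amber [343, 166, 16, 15, 205] [350.5 172.8] [ 0.5494 -0.3262]
top amber [343, 201, 17, 16, 216] [350.8 208.7] [ 0.4347 -0.3235]
top amber [357, 221, 26, 13, 326] [370.  227.1] [ 0.3769 -0.3817]
side amber [286, 147, 13, 23, 174] [292.1 159.7] [ 0.5591 -0.3431]
side amber [311, 155, 14, 24, 193] [317.9 168.1] [ 0.4418 -0.3395]
side amber [269, 159, 15, 24, 191] [276.1 172.4] [ 0.5595 -0.2236]
side amber [327, 160, 21, 23, 272] [339.4 171.2] [ 0.3622 -0.3634]
```

Request:
{"api": "send_rows", "payload": {
  "plan": [
    [[-0.089, 0.635, 0.01], [0, 0, 0.0585], -0.4],
    [[-0.089, 0.635, 0.01], [0, 0, 0.0585], -0.4],
    [[-0.089, 0.635, 0.01], [0, 0, 0.0585], -0.4],
    [[-0.089, 0.635, 0.01], [0, 0, 0.0585], -0.4],
    [[-0.089, 0.635, 0.1], [0, 0, 0.0585], -0.4],
    [[-0.089, 0.635, 0.22], [0, 0, 0.0585], -0.4],
    [[-0.089, 0.635, 0.3], [0, 0, 0.0585], -0.4],
    [[-0.089, 0.635, 0.3], [0, 0, 0.0585], -0.4]
  ]
}}

```text
time: 21.3
ee_pos: [0.5526, -0.2096, 0.1096]
tcp_rot: [-179.9, 0.3, 0.6]
wrist_force: [0.3, 1.4, -0.2]
opening: 0.0596
```

```bash
python3 mv.py .553 -.211 .057 0; python3 - <<'E'
from h import *
im=camera("side")
for X in([.553,-.211,.0],[.553,-.211,.096],[.551,-.328,.096]): print(pix("side",X))
cv2.imwrite("pics/s7.png",cv2.resize(im[100:220,230:350],(600,600),interpolation=2))
E
```

```text
t 21.3 pos [ 0.5526 -0.2096  0.1096] rot [-179.87    0.33    0.55] F [ 0.33  1.42 -0.23] open 0.0596 q [-21.  10.   2.  83.  -0.  69.]
shift [0.0023, 0.0052, 0.1754] turn [-0.0007, 0.0018, 0.0031]
[275.67928673 181.03058725]
[275.95511294 158.87789334]
[292.51612462 146.86993578]
```

View pics/s7.png

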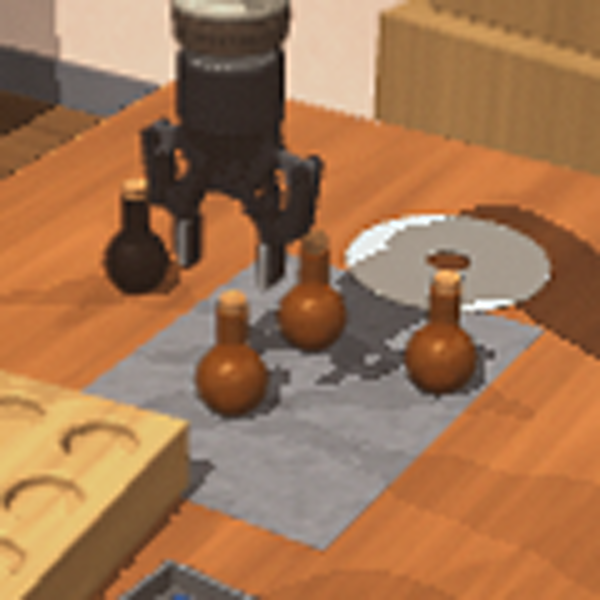

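The jaws are centred over the nearest flask: the tips' midpoint is at crop (229,272) and the cork at (232,296). The predicted cork and foot pixels match the picture.

Request:
{"api": "send_rows", "payload": {
  "plan": [
    [[0, 0, 0.06], [0, 0, 0], -0.4],
    [[0, 0, 0.11], [0, 0, 0], -0.4],
    [[0, 0, 0.15], [0, 0, 0], -0.4],
    [[0, 0, 0.175], [0, 0, 0], -0.4],
    [[0, 0, 0.175], [0, 0, 0], 0.0],
    [[0, 0, 0.175], [0, 0, 0], 0.2],
    [[0, 0, 0.175], [0, 0, 0], 0.35],
    [[0, 0, 0.175], [0, 0, 0], 1],
    [[0, 0, 0.175], [0, 0, 0], 1],
    [[0, 0, 0.175], [0, 0, 0], 1]
  ],
  "force": 20
}}

```text
time: 22.35
ee_pos: [0.5547, -0.2103, 0.0616]
tcp_rot: [180.0, -0.1, 0.4]
wrist_force: [0.2, -1.2, 5.3]
opening: 0.0235
```

Request:
{"api": "send_rows", "payload": {
  "plan": [
    [[0, 0, 0], [0, 0, 0], 1],
    [[0, 0, -0.03], [0, 0, 0], 1],
    [[0, 0, -0.1], [0, 0, 0], 1],
    [[0, 0, -0.2], [0, 0, 0], 1],
    [[0, 0, -0.3], [0, 0, 0], 1],
    [[0, 0, -0.4], [0, 0, 0], 1],
    [[0, 0, -0.4], [0, 0, 0], 1]
  ]
}}

```text
time: 23.05
ee_pos: [0.5558, -0.2106, 0.1858]
tcp_rot: [179.9, -0.3, 0.4]
wrist_force: [0.1, 0.3, -0.3]
opening: 0.0232
```

```bash
python3 mv.py .5602 -.0506 .18 0;python3 - <<'E'
from h import *
im=camera("side")
print(pix("side",[*sensors.get_obs()['ee_pos'][:2],sensors.get_obs()['ee_pos'][2]-.057+.024]))
hsv=cv2.cvtColor(im,cv2.COLOR_BGR2HSV); am=cv2.inRange(hsv,(0,110,30),(14,255,150))
N,L,S,C=cv2.connectedComponentsWithStats(am[90:180,240:350])
for i in range(1,N):
    if S[i,4]>60: print(S[i]+[240,90,0,0,0],C[i]+[240,90])
E
```

```text
t 23.05 pos [ 0.5558 -0.2106  0.1858] rot [179.88  -0.33   0.37] F [ 0.09  0.29 -0.34] open 0.0232 q [-21.  10.  11.  90.   0.  69.]
shift [0.0181, -0.5332, 0.0182] turn [0.0007, -0.0019, 0.002]
[275.48894371 145.52574255]
[268 129  16  25 211] [275.37440758 143.44075829]
[318 137  32  29 363] [340.17630854 147.91735537]
[250 138  19  21 176] [257.93181818 150.73863636]
[286 147  13  23 186] [292.21505376 159.56989247]
[311 156  14  23 183] [317.79234973 168.92349727]
```

Request:
{"api": "send_rows", "payload": {
  "plan": [
    [[0.002, -0.05, 0], [0, 0, 0], 1],
    [[0.005, -0.13, 0], [0, 0, 0], 1],
    [[0.008, -0.22, 0], [0, 0, 0], 1],
    [[0.011, -0.31, 0], [0, 0, 0.002], 1],
    [[0.014, -0.39, 0], [0, 0, 0.002], 1],
    [[0.016, -0.46, 0], [0, 0, 0.002], 1],
    [[0.018, -0.51, 0], [0, 0, 0.002], 1],
    [[0.018, -0.533, 0.03], [0, 0, 0.002], 1],
    [[0.018, -0.533, 0.08], [0, 0, 0.002], 1],
    [[0.018, -0.533, 0.12], [0, 0, 0.002], 1]
  ]
}}

```text
time: 24.1
ee_pos: [0.5584, -0.0501, 0.143]
tcp_rot: [180.0, 0.1, 0.0]
wrist_force: [0.2, 1.0, -0.6]
opening: 0.0232
```

```bash
python3 mv.py .5602 -.0506 .1072 0; python3 - <<'E'
from h import *
im=camera("side"); p=sensors.get_obs()['ee_pos']; print(pix("side",p+[0,0,-.0616]),pix("side",[.5602,-.0506,.045]))
cv2.imwrite("pics/s8.png",cv2.resize(im[110:230,190:310],(600,600),interpolation=2))
E
```

```text
t 24.1 pos [ 0.5584 -0.0501  0.143 ] rot [1.8e+02 9.0e-02 1.0e-02] F [ 0.2   1.   -0.63] open 0.0232 q [-5.  6.  1. 85. -0. 85.]
shift [0.0062, 0.0017, 0.1195] turn [0.0, 0.0005, 0.0001]
[249.50130452 181.82187956] [249.24223188 189.97180443]
```

View pics/s8.png

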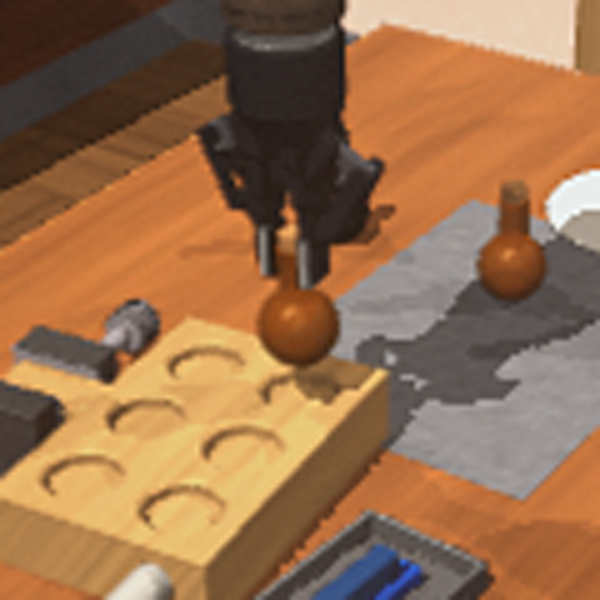

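The flask hangs upright at crop (298,325), straight over pocket0 at (298,392). I'll lower it slowly.

Request:
{"api": "send_rows", "payload": {
  "plan": [
    [[0.003, 0.001, 0.03], [0, 0, 0], 1],
    [[0.006, 0.002, 0.055], [0, 0, 0], 1],
    [[0.006, 0.002, 0.075], [0, 0, 0], 1],
    [[0.006, 0.002, 0.09], [0, 0, 0], 1],
    [[0.006, 0.002, 0.1], [0, 0, 0], 1],
    [[0.006, 0.002, 0.107], [0, 0, 0], 1],
    [[0.006, 0.002, 0.112], [0, 0, 0], 1],
    [[0.006, 0.002, 0.116], [0, 0, 0], 1],
    [[0.006, 0.002, 0.119], [0, 0, 0], 1],
    [[0.006, 0.002, 0.119], [0, 0, 0], 1]
  ]
}}

```text
time: 25.15
ee_pos: [0.5606, -0.0508, 0.1092]
tcp_rot: [-180.0, 0.0, 0.0]
wrist_force: [-0.0, -0.2, 0.3]
opening: 0.0233
```

```bash
python3 mv.py .5602 -.0506 .1066 0
```

```text
t 25.15 pos [ 0.5606 -0.0508  0.1092] rot [-1.8e+02  0.0e+00  1.0e-02] F [-0.03 -0.18  0.28] open 0.0233 q [-5.  6. -2. 82.  0. 85.]
shift [-0.0015, -0.0006, 0.0087] turn [-0.0, 0.0, 0.0]
```

Request:
{"api": "send_rows", "payload": {
  "plan": [
    [[0, 0, 0.002], [0, 0, 0], 1],
    [[0, 0, 0.004], [0, 0, 0], 1],
    [[0, 0, 0.006], [0, 0, 0], 1],
    [[0, 0, 0.007], [0, 0, 0], 1],
    [[0, 0, 0.008], [0, 0, 0], 1],
    [[0, 0, 0.008], [0, 0, 0], 1]
  ]
}}

```text
time: 25.75
ee_pos: [0.5607, -0.0508, 0.1068]
tcp_rot: [180.0, 0.0, 0.0]
wrist_force: [0.2, -0.2, -1.1]
opening: 0.0234
```

```bash
python3 mv.py .5602 -.0506 .1066 0
```

```text
t 25.75 pos [ 0.5607 -0.0508  0.1068] rot [1.8e+02 0.0e+00 1.0e-02] F [ 0.2  -0.15 -1.08] open 0.0234 q [-5.  6. -2. 81. -0. 85.]
shift [-0.0015, -0.0006, 0.0008] turn [0.0, 0.0, 0.0]
```

Request:
{"api": "send_rows", "payload": {
  "plan": [
    [[0, 0, 0.001], [0, 0, 0], 0.4],
    [[0, 0, 0.001], [0, 0, 0], 0.3],
    [[0, 0, 0.001], [0, 0, 0], 0.15],
    [[0, 0, 0.001], [0, 0, 0], 0.0],
    [[0, 0, 0.001], [0, 0, 0], 0.0],
    [[0, 0, -0.03], [0, 0, 0], 0.0],
    [[0, 0, -0.1], [0, 0, 0], 0.0],
    [[0, 0, -0.2], [0, 0, 0], 0.0],
    [[0, 0, -0.3], [0, 0, 0], 0.0],
    [[0, 0, -0.35], [0, 0, 0], 0.0]
  ]
}}

```text
time: 26.75
ee_pos: [0.5612, -0.0508, 0.2155]
tcp_rot: [180.0, -0.2, 0.0]
wrist_force: [-0.4, 0.2, -0.3]
opening: 0.0428
```

```bash
python3 ck.py | grep -v "top cork\|side cork"; python3 mv.py .552 -.328 .21 0;  python3 - <<'E'
from h import *
im=camera("side"); print(pix("side",[.5602,-.0506,.045]),pix("side",[.5602,-.0506,.141]))
cv2.imwrite("pics/s9.png",cv2.resize(im[110:230,190:350],(800,600),interpolation=2))
E
```

```text
top amber [342, 166, 17, 15, 204] [350.4 172.8] [ 0.5494 -0.3261]
top amber [343, 201, 17, 16, 188] [350.1 208.9] [ 0.434  -0.3213]
top amber [364, 221, 19, 13, 224] [373.8 227.2] [ 0.3765 -0.3939]
side amber [286, 147, 13, 23, 180] [292.2 159.7] [ 0.5587 -0.3431]
side amber [311, 156, 15, 23, 178] [317.9 169. ] [ 0.4387 -0.3333]
side amber [327, 160, 21, 20, 214] [340.4 169.1] [ 0.366  -0.3804]
side amber [242, 169, 16, 23, 201] [249.9 182.3] [ 0.6015 -0.1116]
t 26.85 pos [ 0.5616 -0.0509  0.215 ] rot [179.98  -0.26   0.  ] F [0.79 0.27 0.08] open 0.0427 q [-5.  6. 10. 93.  0. 85.]
shift [-0.0322, 0.9237, 0.017] turn [0.0001, -0.0015, 0.0]
[249.24223188 189.97180443] [248.43113197 165.88307869]
```

View pics/s9.png

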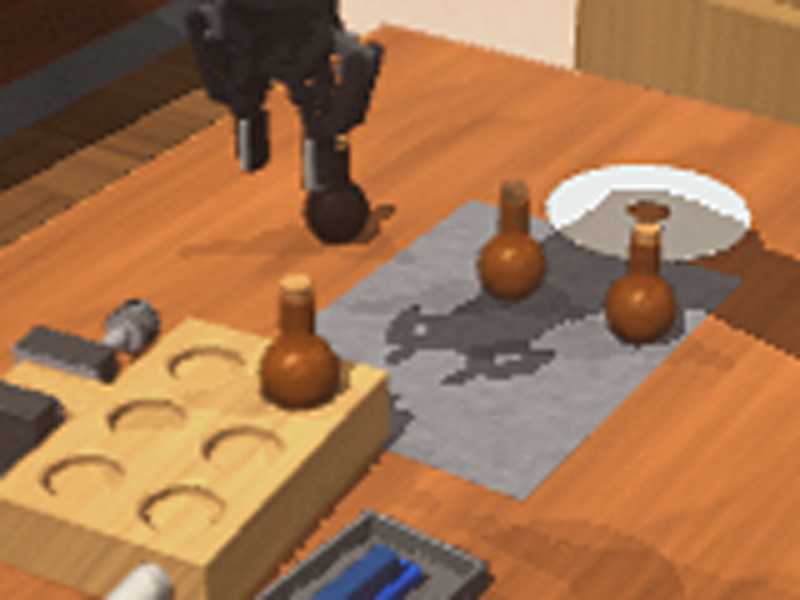

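The first flask stands upright in pocket0 (crop (298,370)) with its cork where it was predicted. The other two are unmoved, so next is the far one.

Request:
{"api": "send_rows", "payload": {
  "plan": [
    [[-0.03, 0.927, 0], [0, 0, 0], -0.4],
    [[-0.03, 0.927, 0], [0, 0, 0], -0.4],
    [[-0.03, 0.927, 0], [0, 0, 0], -0.4],
    [[-0.03, 0.927, 0], [0, 0, 0], -0.4],
    [[-0.03, 0.927, 0], [0, 0, 0], -0.4],
    [[-0.03, 0.927, 0.05], [0, 0, 0], -0.4],
    [[-0.03, 0.927, 0.15], [0, 0, 0], -0.4],
    [[-0.03, 0.927, 0.25], [0, 0, 0], -0.4],
    [[-0.03, 0.927, 0.3], [0, 0, 0], -0.4],
    [[-0.03, 0.927, 0.3], [0, 0, 0], -0.4]
  ]
}}

```text
time: 27.9
ee_pos: [0.5503, -0.328, 0.1186]
tcp_rot: [-179.8, 0.3, 0.0]
wrist_force: [-0.4, 0.0, -0.9]
opening: 0.0597
```

```bash
python3 ck.py | grep "side amber"; python3 mv.py .5525 -.3285 .0605 0; python3 -c "
from h import *
print(pix('side',[.5525,-.3285,.03]),pix('top',[.5525,-.3285,.03]))"
```

```text
side amber [286, 149, 13, 21, 167] [292.2 160.6] [ 0.555  -0.3368]
side amber [311, 156, 14, 23, 184] [317.8 168.8] [ 0.4394 -0.3342]
side amber [242, 169, 17, 23, 217] [249.8 182.2] [ 0.6024 -0.1119]
t 28.0 pos [ 0.5518 -0.3286  0.1225] rot [ 1.7999e+02 -1.0000e-02  3.0000e-02] F [-0.38  0.34  0.32] open 0.0597 q [-31.  17.  12.  85.  -0.  59.]
shift [0.0023, -0.0005, 0.2067] turn [0.0, -0.0, 0.0002]
[291.68086581 161.58730757] [351.15437895 171.88342816]
```

Request:
{"api": "send_rows", "payload": {
  "plan": [
    [[0.002, 0, 0.07], [0, 0, 0], -0.4],
    [[0.002, 0, 0.13], [0, 0, 0], -0.4],
    [[0.002, 0, 0.175], [0, 0, 0], -0.4],
    [[0.002, 0, 0.205], [0, 0, 0], -0.4],
    [[0.002, 0, 0.205], [0, 0, 0], 0.0],
    [[0.002, 0, 0.205], [0, 0, 0], 0.2],
    [[0.002, 0, 0.205], [0, 0, 0], 0.35],
    [[0.002, 0, 0.205], [0, 0, 0], 1],
    [[0.002, 0, 0.205], [0, 0, 0], 1],
    [[0.002, 0, 0.205], [0, 0, 0], 1]
  ]
}}

```text
time: 29.0
ee_pos: [0.5526, -0.3292, 0.0613]
tcp_rot: [180.0, -0.1, 0.0]
wrist_force: [-1.4, -0.2, 6.5]
opening: 0.0231
```

Request:
{"api": "send_rows", "payload": {
  "plan": [
    [[0, 0, 0], [0, 0, 0], 1],
    [[0, 0, -0.03], [0, 0, 0], 1],
    [[0, 0, -0.1], [0, 0, 0], 1],
    [[0, 0, -0.2], [0, 0, 0], 1],
    [[0, 0, -0.3], [0, 0, 0], 1],
    [[0, 0, -0.4], [0, 0, 0], 1],
    [[0, 0, -0.45], [0, 0, 0], 1],
    [[0, 0, -0.45], [0, 0, 0], 1]
  ]
}}

```text
time: 29.8
ee_pos: [0.553, -0.3293, 0.1983]
tcp_rot: [179.9, -0.2, 0.0]
wrist_force: [0.8, -0.2, -1.3]
opening: 0.0235
```

```bash
python3 mv.py .6274 .0333 .2 0; python3 ck.py | grep "amber"
```

```text
t 29.8 pos [ 0.553  -0.3293  0.1983] rot [179.88  -0.2    0.  ] F [ 0.77 -0.17 -1.25] open 0.0235 q [-31.  17.  21.  93.   0.  59.]
shift [0.248, -1.2087, -0.0074] turn [0.0006, -0.0011, 0.0]
top amber [354, 156, 14, 17, 162] [360.  163.4] [ 0.5802 -0.3577]
side amber [311, 156, 14, 23, 185] [317.8 168.8] [ 0.4395 -0.3345]
side amber [242, 169, 16, 23, 220] [249.7 182.2] [ 0.6026 -0.1115]
```

Request:
{"api": "send_rows", "payload": {
  "plan": [
    [[0.03, -0.05, -0.03], [0, 0, 0], 1],
    [[0.08, -0.12, -0.06], [0, 0, 0], 1],
    [[0.14, -0.2, -0.08], [0, 0, 0], 1],
    [[0.2, -0.29, -0.1], [0, 0, 0], 1],
    [[0.24, -0.38, -0.1], [0, 0, 0], 1],
    [[0.25, -0.48, -0.1], [0, 0, 0], 1],
    [[0.25, -0.58, -0.1], [0, 0, 0], 1],
    [[0.25, -0.68, -0.1], [0, 0, 0], 1],
    [[0.25, -0.78, -0.1], [0, 0, 0], 1],
    [[0.25, -0.88, -0.1], [0, 0, 0], 1]
  ]
}}

```text
time: 30.9
ee_pos: [0.6269, -0.0627, 0.2244]
tcp_rot: [-180.0, 0.1, 0.0]
wrist_force: [-0.2, 1.0, -1.3]
opening: 0.0236
```

```bash
python3 mv.py .6274 .0333 .135 0
```

```text
t 30.9 pos [ 0.6269 -0.0627  0.2244] rot [-1.7998e+02  1.0000e-01  3.0000e-02] F [-0.15  0.99 -1.31] open 0.0236 q [-6. 16. 22. 96.  0. 84.]
shift [0.0024, -0.3199, 0.298] turn [-0.0001, 0.0006, 0.0001]
```

Request:
{"api": "send_rows", "payload": {
  "plan": [
    [[0.001, -0.08, 0], [0, 0, 0], 1],
    [[0.002, -0.16, 0], [0, 0, 0], 1],
    [[0.002, -0.24, 0], [0, 0, 0], 1],
    [[0.002, -0.3, 0], [0, 0, 0], 1],
    [[0.002, -0.32, 0.04], [0, 0, 0], 1],
    [[0.002, -0.32, 0.11], [0, 0, 0], 1],
    [[0.002, -0.32, 0.19], [0, 0, 0], 1],
    [[0.002, -0.32, 0.25], [0, 0, 0], 1],
    [[0.002, -0.32, 0.3], [0, 0, 0], 1],
    [[0.002, -0.32, 0.3], [0, 0, 0], 1]
  ]
}}

```text
time: 31.9
ee_pos: [0.6266, 0.0307, 0.1322]
tcp_rot: [180.0, 0.2, -0.0]
wrist_force: [-0.1, -0.5, 0.0]
opening: 0.0232
```

```bash
python3 mv.py .6274 .0333 .1068 0; python3 ck.py | grep "side amber"
```

```text
t 31.9 pos [0.6266 0.0307 0.1322] rot [ 1.7998e+02  2.5000e-01 -2.0000e-02] F [-0.12 -0.49  0.03] open 0.0232 q [ 3. 15. 11. 86. -0. 93.]
shift [0.0031, -0.0087, 0.0848] turn [0.0001, 0.0014, -0.0001]
side amber [311, 155, 14, 24, 201] [317.9 168.2] [ 0.4414 -0.3389]
side amber [242, 169, 16, 23, 230] [249.5 182.2] [ 0.6032 -0.1115]
side amber [320, 170, 28, 21, 336] [334.6 179.8] [ 0.3511 -0.2966]
```

Request:
{"api": "send_rows", "payload": {
  "plan": [
    [[0.002, -0.005, 0.01], [0, 0, 0], 1],
    [[0.003, -0.009, 0.03], [0, 0, 0], 1],
    [[0.003, -0.009, 0.05], [0, 0, 0], 1],
    [[0.003, -0.009, 0.062], [0, 0, 0], 1],
    [[0.003, -0.009, 0.07], [0, 0, 0], 1],
    [[0.003, -0.009, 0.075], [0, 0, 0], 1],
    [[0.003, -0.009, 0.078], [0, 0, 0], 1],
    [[0.003, -0.009, 0.081], [0, 0, 0], 1],
    [[0.003, -0.009, 0.083], [0, 0, 0], 1],
    [[0.003, -0.009, 0.083], [0, 0, 0], 1]
  ]
}}

```text
time: 33.0
ee_pos: [0.6287, 0.0338, 0.1104]
tcp_rot: [-180.0, 0.0, 0.0]
wrist_force: [0.4, -0.0, -1.2]
opening: 0.0232
```

```bash
python3 mv.py .6274 .0333 .1064 0
```

```text
t 33.0 pos [0.6287 0.0338 0.1104] rot [-180.    0.    0.] F [ 0.41 -0.01 -1.17] open 0.0232 q [ 3. 15.  8. 83.  0. 93.]
shift [-0.0045, 0.0017, 0.0134] turn [-0.0, 0.0, 0.0]
```

Request:
{"api": "send_rows", "payload": {
  "plan": [
    [[-0.003, 0.001, 0.003], [0, 0, 0], 1],
    [[-0.004, 0.001, 0.006], [0, 0, 0], 1],
    [[-0.004, 0.001, 0.008], [0, 0, 0], 1],
    [[-0.004, 0.001, 0.01], [0, 0, 0], 1],
    [[-0.004, 0.001, 0.012], [0, 0, 0], 1],
    [[-0.004, 0.001, 0.013], [0, 0, 0], 1],
    [[-0.004, 0.001, 0.013], [0, 0, 0], 1]
  ]
}}

```text
time: 33.7
ee_pos: [0.6275, 0.0335, 0.1066]
tcp_rot: [180.0, -0.0, 0.0]
wrist_force: [-0.2, -0.6, -0.2]
opening: 0.0236
```

Request:
{"api": "send_rows", "payload": {
  "plan": [
    [[0, 0, 0], [0, 0, 0], 0.4],
    [[0, 0, 0], [0, 0, 0], 0.3],
    [[0, 0, 0], [0, 0, 0], 0.15],
    [[0, 0, 0], [0, 0, 0], 0.0],
    [[0, 0, 0], [0, 0, 0], 0.0],
    [[0, 0, -0.03], [0, 0, 0], 0.0],
    [[0, 0, -0.1], [0, 0, 0], 0.0],
    [[0, 0, -0.2], [0, 0, 0], 0.0],
    [[0, 0, -0.3], [0, 0, 0], 0.0],
    [[0, 0, -0.35], [0, 0, 0], 0.0]
  ]
}}

```text
time: 34.7
ee_pos: [0.6281, 0.0335, 0.2154]
tcp_rot: [-180.0, -0.2, 0.0]
wrist_force: [0.8, -0.0, 0.3]
opening: 0.0426
```

```bash
python3 ck.py | grep "amber"; python3 mv.py .437 -.3255 .21 0;  python3 - <<'E'
from h import *
im=camera("side"); print(pix("side",[.6274,.0333,.045+.024]),pix("side",[.6274,.0333,.141]))
cv2.imwrite("pics/s10.png",cv2.resize(im[110:230,190:350],(800,600),interpolation=2))
E
```

```text
top amber [343, 201, 17, 16, 217] [350.7 208.7] [ 0.4346 -0.3232]
side amber [311, 155, 14, 24, 203] [317.9 168.1] [ 0.4416 -0.3391]
side amber [323, 167, 25, 21, 311] [337.1 176.9] [ 0.3521 -0.3205]
side amber [242, 169, 16, 23, 223] [249.8 182.1] [ 0.6027 -0.1122]
t 34.8 pos [0.6285 0.0336 0.2149] rot [-1.7998e+02 -2.8000e-01  1.0000e-02] F [ 0.38 -0.16 -0.84] open 0.0425 q [ 3. 16. 20. 95.  0. 93.]
shift [-0.6385, 1.1968, 0.013] turn [-0.0001, -0.0015, 0.0]
[218.31922814 189.45703453] [216.69786605 171.02877062]
```

View pics/s10.png

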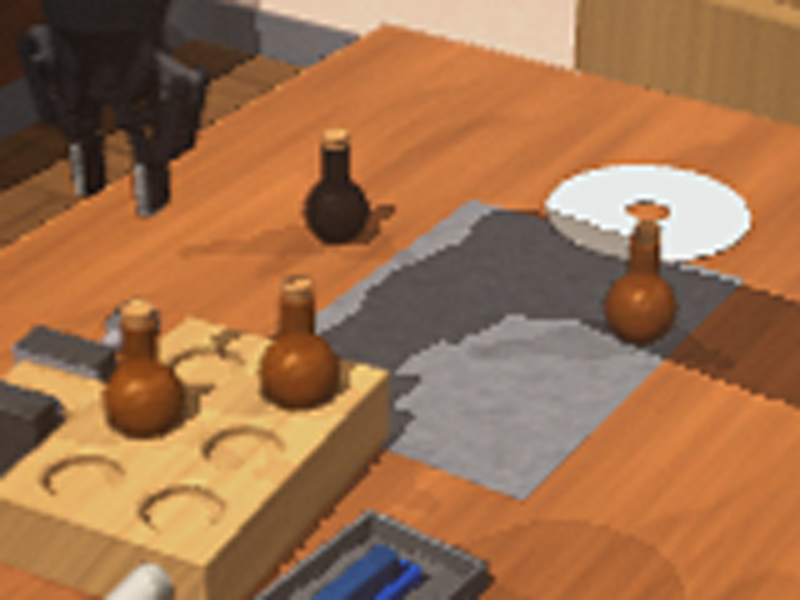

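The second flask is upright in pocket4 (crop (143,398)), pocket0's is undisturbed, and the third is still at (642,305).

Request:
{"api": "send_rows", "payload": {
  "plan": [
    [[-0.5, 0.9, 0], [0, 0, 0], -0.4],
    [[-0.5, 0.9, 0], [0, 0, 0], -0.4],
    [[-0.5, 0.9, 0], [0, 0, 0], -0.4],
    [[-0.5, 0.9, 0], [0, 0, 0], -0.4],
    [[-0.5, 0.9, 0], [0, 0, 0], -0.4],
    [[-0.5, 0.9, 0], [0, 0, 0], -0.4],
    [[-0.5, 0.9, 0], [0, 0, 0], -0.4],
    [[-0.5, 0.9, 0], [0, 0, 0], -0.4]
  ]
}}

```text
time: 35.65
ee_pos: [0.4764, -0.2376, 0.2105]
tcp_rot: [-180.0, 0.1, -0.2]
wrist_force: [-0.1, -0.9, -0.4]
opening: 0.0592
```

```bash
python3 mv.py .4365 -.3255 .12 0; python3 ck.py | grep "side amber"; python3 -c "
from h import *
print(pix('side',[.4365,-.3255,.03]),pix('top',[.4365,-.3255,.03]))"
```

```text
t 35.65 pos [ 0.4764 -0.2376  0.2105] rot [-1.7996e+02  7.0000e-02 -1.7000e-01] F [-0.14 -0.87 -0.36] open 0.0592 q [-27.   2.   5.  93.   0.  64.]
shift [-0.1319, 0.2935, 0.3016] turn [-0.0002, 0.0004, -0.001]
side amber [311, 155, 14, 24, 188] [317.8 168.1] [ 0.4421 -0.3395]
side amber [327, 160, 13, 5, 33] [333.8 162. ] [ 0.4107 -0.4173]
side amber [242, 169, 17, 23, 206] [249.9 182.3] [ 0.6018 -0.1116]
[317.43940985 170.00021744] [351.36862681 208.11002029]
```

Request:
{"api": "send_rows", "payload": {
  "plan": [
    [[-0.132, 0.293, 0], [0, 0, 0], -0.4],
    [[-0.132, 0.293, 0], [0, 0, 0], -0.4],
    [[-0.132, 0.293, 0.05], [0, 0, 0], -0.4],
    [[-0.132, 0.293, 0.18], [0, 0, 0], -0.4],
    [[-0.132, 0.293, 0.28], [0, 0, 0], -0.4],
    [[-0.132, 0.293, 0.3], [0, 0, 0], -0.4],
    [[-0.132, 0.293, 0.3], [0, 0, 0], -0.4]
  ]
}}

```text
time: 36.45
ee_pos: [0.4383, -0.323, 0.1209]
tcp_rot: [-179.9, 0.1, 0.1]
wrist_force: [0.3, -0.2, -0.1]
opening: 0.0597
```

```bash
python3 mv.py .4365 -.3255 .061 0;python3 ck.py | grep "side amber"
```

```text
t 36.45 pos [ 0.4383 -0.323   0.1209] rot [-1.7992e+02  9.0000e-02  1.1000e-01] F [ 0.31 -0.21 -0.09] open 0.0597 q [-36.   4.  -4.  83.   0.  53.]
shift [-0.0058, 0.0084, 0.1996] turn [-0.0004, 0.0005, 0.0006]
side amber [311, 156, 14, 23, 184] [317.8 168.8] [ 0.4396 -0.3346]
side amber [327, 160, 21, 12, 116] [339.1 165.4] [ 0.3818 -0.4037]
side amber [242, 169, 16, 23, 213] [249.8 182.2] [ 0.6024 -0.1116]
```

Request:
{"api": "send_rows", "payload": {
  "plan": [
    [[-0.004, 0.006, 0.05], [0, 0, 0], -0.4],
    [[-0.005, 0.008, 0.11], [0, 0, 0], -0.4],
    [[-0.005, 0.008, 0.165], [0, 0, 0], -0.4],
    [[-0.005, 0.008, 0.198], [0, 0, 0], -0.4],
    [[-0.005, 0.008, 0.198], [0, 0, 0], 0.0],
    [[-0.005, 0.008, 0.198], [0, 0, 0], 0.2],
    [[-0.005, 0.008, 0.198], [0, 0, 0], 0.35],
    [[-0.005, 0.008, 0.198], [0, 0, 0], 1],
    [[-0.005, 0.008, 0.198], [0, 0, 0], 1],
    [[-0.005, 0.008, 0.198], [0, 0, 0], 1]
  ]
}}

```text
time: 37.55
ee_pos: [0.4368, -0.3271, 0.0631]
tcp_rot: [179.9, -0.1, 0.0]
wrist_force: [-1.9, -0.9, 6.5]
opening: 0.0233
```

Request:
{"api": "send_rows", "payload": {
  "plan": [
    [[0, 0, 0], [0, 0, 0], 1],
    [[0, 0, -0.03], [0, 0, 0], 1],
    [[0, 0, -0.1], [0, 0, 0], 1],
    [[0, 0, -0.2], [0, 0, 0], 1],
    [[0, 0, -0.3], [0, 0, 0], 1],
    [[0, 0, -0.4], [0, 0, 0], 1],
    [[0, 0, -0.5], [0, 0, 0], 1],
    [[0, 0, -0.5], [0, 0, 0], 1]
  ]
}}

```text
time: 38.35
ee_pos: [0.4375, -0.3275, 0.2169]
tcp_rot: [179.8, -0.3, 0.0]
wrist_force: [-0.3, -0.2, -1.3]
opening: 0.0234
```

```bash
python3 mv.py .5434 .1004 .2 0; python3 ck.py | grep "side amber"; python3 -c "
from h import *
p=sensors.get_obs()['ee_pos'];print(pix('side',p+[0,0,-.0613+.03]))"
```

```text
t 38.35 pos [ 0.4375 -0.3275  0.2169] rot [ 1.7979e+02 -2.9000e-01  1.0000e-02] F [-0.34 -0.19 -1.34] open 0.0234 q [-37.   4.   7.  93.   0.  53.]
shift [0.3528, -1.4265, 0.0528] turn [0.0012, -0.0016, 0.0]
side amber [330, 160, 14, 9, 49] [336.4 162.8] [ 0.3996 -0.4174]
side amber [242, 169, 17, 23, 219] [249.8 182.2] [ 0.6021 -0.1116]
[320.49617455 133.71173851]
```

Request:
{"api": "send_rows", "payload": {
  "plan": [
    [[0.01, -0.06, 0], [0, 0, 0], 1],
    [[0.02, -0.14, 0], [0, 0, 0], 1],
    [[0.04, -0.24, 0], [0, 0, 0], 1],
    [[0.05, -0.34, 0], [0, 0, 0], 1],
    [[0.06, -0.44, 0], [0, 0, 0], 1],
    [[0.07, -0.54, 0], [0, 0, 0], 1],
    [[0.08, -0.64, 0], [0, 0, 0], 1],
    [[0.09, -0.74, 0], [0, 0, 0], 1],
    [[0.1, -0.84, 0], [0, 0, 0], 1],
    [[0.1, -0.94, 0], [0, 0, 0], 1]
  ]
}}

```text
time: 39.45
ee_pos: [0.466, -0.0435, 0.2106]
tcp_rot: [-180.0, 0.1, 0.0]
wrist_force: [-0.1, 0.4, -1.5]
opening: 0.0232
```

```bash
python3 mv.py .5434 .0998 .14 0
```

```text
t 39.45 pos [ 0.466  -0.0435  0.2106] rot [-1.7998e+02  1.3000e-01  1.0000e-02] F [-0.06  0.4  -1.47] open 0.0232 q [-5. -6. -4. 93.  0. 85.]
shift [0.2587, -0.4775, 0.2349] turn [-0.0001, 0.0007, 0.0]
```

Request:
{"api": "send_rows", "payload": {
  "plan": [
    [[0.01, -0.09, 0], [0, 0, 0], 1],
    [[0.03, -0.18, 0], [0, 0, 0], 1],
    [[0.06, -0.27, 0], [0, 0, 0], 1],
    [[0.1, -0.35, 0], [0, 0, 0], 1],
    [[0.15, -0.42, 0], [0, 0, 0], 1],
    [[0.21, -0.46, 0.02], [0, 0, 0], 1],
    [[0.255, -0.475, 0.06], [0, 0, 0], 1],
    [[0.259, -0.475, 0.13], [0, 0, 0], 1],
    [[0.259, -0.475, 0.19], [0, 0, 0], 1],
    [[0.259, -0.475, 0.23], [0, 0, 0], 1]
  ]
}}

```text
time: 40.45
ee_pos: [0.543, 0.0976, 0.1401]
tcp_rot: [180.0, 0.2, 0.0]
wrist_force: [-0.3, -0.3, -0.9]
opening: 0.0233
```

```bash
python3 - <<'E'
from h import *
im=camera("side"); hsv=cv2.cvtColor(im,cv2.COLOR_BGR2HSV)
p=sensors.get_obs()['ee_pos']; print("pred globe",pix("side",p+[0,0,-.0631+.0242]))
m=cv2.inRange(hsv,(0,110,30),(13,255,140))[150:240,200:245]; N,L,S,C=cv2.connectedComponentsWithStats(m)
for i in range(1,N):
    if S[i,4]>60: print(S[i]+[200,150,0,0,0],C[i]+[200,150])
E
python3 mv.py .5434 .0998 .1085 0
```

```text
pred globe [225.44198791 198.89538236]
[211 173  23  35 282] [222.75531915 194.40425532]
t 40.5 pos [0.5426 0.0975 0.1388] rot [1.7995e+02 3.0000e-01 1.0000e-02] F [ 0.02 -0.38 -2.19] open 0.0231 q [ 10.   5.  -1.  85.   0. 100.]
shift [0.0032, -0.0078, 0.1011] turn [0.0003, 0.0017, 0.0]
```

```bash
python3 - <<'E'
from h import *
im=camera("side")
cv2.imwrite("pics/s11.png",cv2.resize(im[150:250,180:280],(600,600),interpolation=2)); print((pix("side",[.5434,.1004,.055])-[180,150])*6,(pix("side",sensors.get_obs()['ee_pos']+[0,0,-.0631+.0242])-[180,150])*6)
E
```

```text
[273.43399866 365.56051922] [272.12278058 290.64756566]
```

View pics/s11.png

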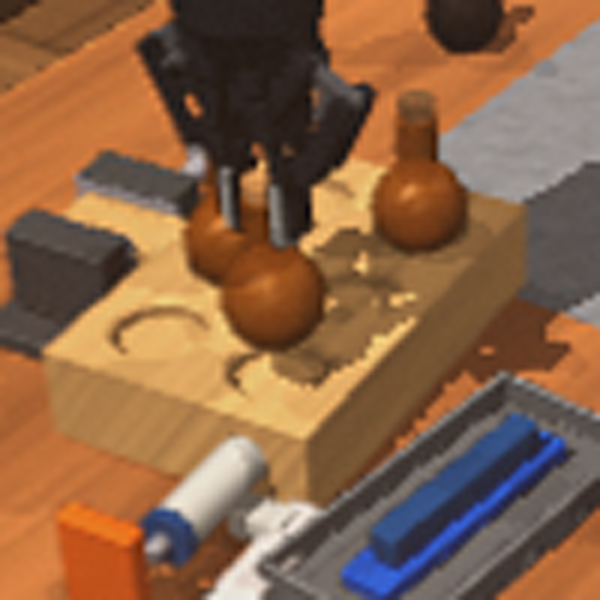

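The held globe is at crop (274,297), against (272,291) predicted, over pocket2 at (273,366). The neighbouring flasks are clear, so I'll lower it.

Request:
{"api": "send_rows", "payload": {
  "plan": [
    [[0.002, -0.004, 0.02], [0, 0, 0], 1],
    [[0.003, -0.008, 0.04], [0, 0, 0], 1],
    [[0.003, -0.008, 0.06], [0, 0, 0], 1],
    [[0.003, -0.008, 0.073], [0, 0, 0], 1],
    [[0.003, -0.008, 0.082], [0, 0, 0], 1],
    [[0.003, -0.008, 0.088], [0, 0, 0], 1],
    [[0.003, -0.008, 0.092], [0, 0, 0], 1],
    [[0.003, -0.008, 0.095], [0, 0, 0], 1],
    [[0.003, -0.008, 0.095], [0, 0, 0], 1]
  ]
}}

```text
time: 41.45
ee_pos: [0.5451, 0.1001, 0.1146]
tcp_rot: [-180.0, -0.0, 0.0]
wrist_force: [-0.6, 0.4, -1.0]
opening: 0.0234
```

```bash
python3 mv.py .5434 .0998 .1082 0
```

```text
t 41.45 pos [0.5451 0.1001 0.1146] rot [-180.   -0.    0.] F [-0.55  0.39 -1.01] open 0.0234 q [ 10.   5.  -3.  82.   0. 100.]
shift [-0.0056, 0.001, 0.0215] turn [-0.0, -0.0, 0.0]
```

Request:
{"api": "send_rows", "payload": {
  "plan": [
    [[-0.003, 0, 0.004], [0, 0, 0], 1],
    [[-0.005, 0.001, 0.008], [0, 0, 0], 1],
    [[-0.005, 0.001, 0.012], [0, 0, 0], 1],
    [[-0.005, 0.001, 0.015], [0, 0, 0], 1],
    [[-0.005, 0.001, 0.017], [0, 0, 0], 1],
    [[-0.005, 0.001, 0.019], [0, 0, 0], 1],
    [[-0.005, 0.001, 0.0205], [0, 0, 0], 1],
    [[-0.005, 0.001, 0.0205], [0, 0, 0], 1],
    [[-0.005, 0.001, 0.0205], [0, 0, 0], 1]
  ]
}}

```text
time: 42.35
ee_pos: [0.5436, 0.0998, 0.1085]
tcp_rot: [180.0, -0.0, 0.0]
wrist_force: [-1.0, -0.1, 1.0]
opening: 0.0232
```

Request:
{"api": "send_rows", "payload": {
  "plan": [
    [[0, 0, 0], [0, 0, 0], 0.4],
    [[0, 0, 0], [0, 0, 0], 0.3],
    [[0, 0, 0], [0, 0, 0], 0.15],
    [[0, 0, 0], [0, 0, 0], 0.0],
    [[0, 0, 0], [0, 0, 0], 0.0],
    [[0, 0, -0.03], [0, 0, 0], 0.0],
    [[0, 0, -0.1], [0, 0, 0], 0.0],
    [[0, 0, -0.2], [0, 0, 0], 0.0],
    [[0, 0, -0.3], [0, 0, 0], 0.0],
    [[0, 0, -0.4], [0, 0, 0], 0.0]
  ]
}}

```text
time: 43.35
ee_pos: [0.5434, 0.0998, 0.2305]
tcp_rot: [-180.0, -0.0, 0.0]
wrist_force: [0.5, 0.2, 0.4]
opening: 0.0428
```

Request:
{"api": "send_rows", "payload": {
  "plan": [
    [[-0.2, 0.3, 0], [0, 0, 0], 0.0],
    [[-0.4, 0.6, 0], [0, 0, 0], 0.0],
    [[-0.5, 0.8, 0], [0, 0, 0], 0.0],
    [[-0.5, 1.0, 0], [0, 0, 0], 0.0],
    [[-0.5, 1.0, 0], [0, 0, 0], 0.0],
    [[-0.5, 1.0, 0], [0, 0, 0], 0.0],
    [[-0.5, 1.0, 0], [0, 0, 0], 0.0],
    [[-0.5, 1.0, 0], [0, 0, 0], 0.0],
    [[-0.5, 1.0, 0], [0, 0, 0], 0.0]
  ]
}}

```text
time: 44.25
ee_pos: [0.3933, -0.2008, 0.2291]
tcp_rot: [180.0, -0.0, -0.1]
wrist_force: [-0.1, 0.1, -0.8]
opening: 0.043
```

```bash
python3 - <<'E'
from h import *
a=camera("top"); b=camera("side"); s=sensors.get_obs(); print(s['time'],s['ee_pos'],s['wrist_force'])
for n in("top","side"):
    for l,z in(("flask0",.045),("squeegee",.005)):
        for r in place_of(l,n):
            if r['p']>.3: print(l,n,round(r['p'],2),np.round(r['point']),at(n,r['point'],z)[:2].round(3))
for n,X in dict(p0=(.5602,-.0506),p2=(.5434,.1004),p4=(.6274,.0333)).items(): print(n,pix("top",[*X,.045]).round(),pix("side",[*X,.045]).round())
cv2.imwrite("pics/fin.png",np.hstack([cv2.resize(a[100:280,100:380],(420,270),interpolation=2),cv2.resize(b[130:280,160:370],(378,270),interpolation=2)]))
E
python3 pm.py
```

```text
44.35 [ 0.39388065 -0.19960967  0.22887878] [-0.42006229  0.11676317 -0.58962023]
flask0 top 0.66 [348. 119.] [ 0.722 -0.318]
flask0 top 0.64 [236. 148.] [0.626 0.038]
flask0 top 0.54 [217. 174.] [0.542 0.1  ]
squeegee top 0.67 [218. 210.] [0.433 0.096]
flask0 side 0.76 [224. 195.] [0.614 0.022]
flask0 side 0.59 [225. 212.] [0.55  0.095]
flask0 side 0.54 [261. 160.] [ 0.646 -0.249]
flask0 side 0.49 [249. 189.] [ 0.563 -0.054]
squeegee side 0.59 [255. 236.] [0.431 0.099]
p0 [264. 169.] [249. 190.]
p2 [216. 174.] [226. 213.]
p4 [238. 148.] [219. 195.]
side red 11 [207.5 255.2] rack [-0.078   0.2406]
side green 19 [202.5 268.9] rack [-0.0929  0.2874]
top green 11 [152.3 200.2] rack [-0.0951  0.2875]
tcp rack [-0.2164 -0.2066] t 44.65 F rack-y -0.42 [ 0.27 -0.4   0.18] 0.04242376949878403
```

View pics/fin.png

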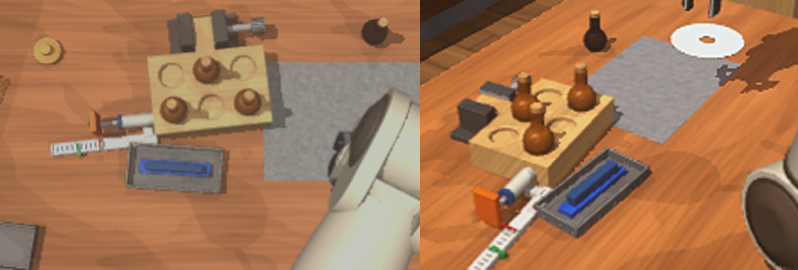

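The final picture shows three flasks upright in separate dimples: left crop (172,108), (206,68) and (248,102). The squeegee is flat in the tray at (173,168), the gauge is home, the mat is empty and the bystanders are untouched. Handing in.

```bash
python3 -c "
from workcell import bot
print(bot.job_done())"
```

```text
the job is handed in; nothing more can be done
None
```

The job is handed in, at about 45 s on the robot's clock. I found three amber flasks, and all three stand upright in separate dimples (pockets 0, 2 and 4).

- **Squeegee:** it lies flat in the near tray. The far tray and the black flask look-alike were left alone.
- **Gauge:** I pulled the grip out, held it about 3 s and brought it slowly home, and the pointer still reads home in the last check.
- **Bystanders and knocks:** the robot never went near the record, adapter or comb. I saw no flask knocked aside.
- **Last checks:** both cameras show the flasks within about 1 cm of their dimples, at the detector's own accuracy. The wrist force stayed below about 11 N in every reading.

**Checks that disagreed:**
- **Marker:** closing the jaws had already drawn the grip out about 2 mm. The hold was therefore about 46 mm from home, against 45 to 45.6 mm for the marker from the two cameras. The pointer may have been up to about 1 mm past the marker. Direct pictures during the hold put it between level and about 2 mm short.
- **Block angle:** my first block fit gave 7.5° of turn, while the edge fits gave 6 to 6.6°. I used 6.3°, and the dimple fits bore it out.

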